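Work the grinder's burr carrier down its thread and close the lid

TASK

The coffee grinder has been cleaned and its burr carrier is only started in its thread, where fine grounds still sit: work it down by the crossbar the way one turns a thread tap, half a turn clockwise, a quarter turn back, half a turn on, a quarter back, and on again until you feel it come up firm against its seat with its flange down on the neck. Use a light hand and never force it. Then set the black lid straight down over the neck, and leave the other things where they are.

Things in the scene. Friction and masses are not known exactly. Their poses are not given: they have to be found in the camera images.
- grinder: Black coffee grinder, fixed to the worktop; origin on the worktop under the vertical axis of the burr carrier, z up, its front (chute, steel dosing cup) to its own -x, motor column behind, to +x, 135 mm high. Round head 128 mm across with a flat shoulder 135 mm high; on it a bright neck 108 mm across and 12 mm high (rim 147 mm above the worktop).
- crossbar (a point): Centre of the carrier's crossbar (T-handle), on the grinder's axis. The steel bar, black-banded near its ends, is round, 12 mm thick, 96 mm long, level, along this frame's own x axis (both ends alike). The hub at its middle is 22 mm across and rises 7.5 mm over the bar's centre line. The centre line is 24 mm above the flange's top. Fully home this point is 175 mm above the worktop.
- carrier: Steel burr carrier with crossbar, turning on the grinder's axis; origin under its round flange (92 mm across, 4 mm thick). Clockwise from above screws it in, 6 mm down a turn; it starts 0.86 to 1.0 turn short of home. The thread drags with 0.25 N m (6 N at 42 mm out) both ways and stays put; home, a stiff wave washer adds 0.06 N m (1.4 N) a degree; over 16 degrees of that ruins it.
- lid_knob (a point): Centre of the wooden knob of the loose black lid (180 g), open side down on the worktop. Knob: round, 25 mm thick, from 68 to 92 mm above the lid's lower edge; this point is 80 mm above that edge. Lid: round cap 120 mm across, 54 mm high, inside 112 mm across and 49 mm deep; it slips over the neck with 2 mm play and rests on the shoulder, this point then 215 mm above the worktop.
- jar_coffee: Glass jar with ground coffee, 101 mm across and 160 mm high, bystander; origin at the centre of its underside.
- canister_small: Green square canister with wooden lid, 118 x 118 x 160 mm, bystander; origin at the centre of its underside.
- dish_brush: Purple brush, 272 mm long, lying, bystander; origin at the centre of its underside.
- timer: Wind-up kitchen timer, cream dome on green foot, 61 mm across, 48 mm high, bystander; origin at the centre of its underside.
Not all that is in view belongs to the job. What is shaped like the part that bears lid_knob but purple is not meant.

How it is judged:
On the way, in this order (a step that is already met when the one before it is completed fails the run):
1. the carrier is screwed in about half a turn (150 to 222 degrees, 2.5 to 3.7 mm down from its start) (distance of crossbar from where it was at the start of the episode between 0.0025 and 0.0037 m), for 0.1 s.
2. it is turned back about a quarter (to 48 to 132 degrees from its start) (distance of crossbar from where it was at the start of the episode between 0.0008 and 0.0022 m), for 0.1 s.
3. it is screwed in about half a turn further (228 to 306 degrees from its start) (distance of crossbar from where it was at the start of the episode between 0.0038 and 0.0051 m), for 0.1 s.
4. it is turned back about a quarter again (to 132 to 222 degrees from its start) (distance of crossbar from where it was at the start of the episode between 0.0022 and 0.0037 m), for 0.1 s.
5. it is screwed home, touching its seat (within 3 degrees) (z of crossbar in the frame of grinder below 0.17505 m), for 0.2 s.
At the end, for the whole second after the job is handed in: The carrier is home, touching its seat (crossbar centre no more than 175.05 mm above the worktop) and the lid stands level on the head's shoulder over the neck: knob centre within 4 mm of the grinder's axis and 213 to 217 mm above the worktop, tilted less than 0.05 rad (z of crossbar in the frame of grinder below 0.17505 m and horizontal distance between lid_knob and grinder below 0.004 m and height (world z) of lid_knob between 0.213 and 0.217 m and angle between lid_knob's own z axis and vertical below 0.05 rad).
It fails at once if the carrier is forced more than 16 degrees (0.27 mm) past the first touch of its seat (z of crossbar in the frame of grinder below 0.17473 m).
It fails at once if the coffee jar, canister, brush or timer is shifted by more than 30 mm (distance of any of jar_coffee, canister_small, dish_brush, timer from where it was at the start of the episode above 0.03 m).
It also fails if it takes over 72 s, if anything falls off the work surface, if the arm or the gripper's body presses on something with over 40 N, if the wrist force passes 120 N, or if a joint passes its speed limit or range.

ROBOT

A 6-joint arm with a two-finger parallel gripper is mounted at the origin on a cart in front of the work surface, level with it; the furniture and walls round the work are solid. World frame = base frame: x ahead of the robot, y to its left, z up, the work surface at z = 0. Lengths are in m, angles in rad, forces in N, time in s.
With the tool pointing down it reaches from about 0.35 to 0.85 m from the base axis. Payload 8.1 kg.
Tool frame: the origin (TCP) lies on the centre line of the jaws, within the pads' length; the fingertips stand 19 mm ahead of it and the grasp point (between the pads) is the TCP (robot.tips_ahead is the distance from the TCP to the fingertips, in m); y points along the fingers, z is the direction in which the jaws open and shut, and the axes are right-handed (so a half turn about y gives the same grasp; the last joint's range is limited). The gripper opens to 93 mm and grips with 3 to 60 N. Pads are 15 mm wide; open, the fingers measure 128 mm over their backs; the gripper's body (75 mm by 188 mm) begins 65 mm behind the grasp point.
Start: joints at [-1.216, 0.13, 1.488, -0, 1.523, -0.085], TCP at [0.255, -0.543, 0.238] pointing down, gripper open.
Joint ranges: [-2.96, 2.96], [-0.89, 2.26], [0.02, 2.5], [-1.34, 4.48], [0, 2.73], [-2.66, 2.66]. Speed limits (rad/s): [2.39, 2.39, 2.79, 3.14, 3.14, 3.14].

INTERFACE

Orientations are given as a rotation vector (axis times angle).
In Python, from plant import robot, imaging, models gives the robot as it stands.
- The arm moves only by the tool carry_out, never from a script. Its argument "motion" is one flat list of numbers, 7 for each row, row after row: the shift along the tool's x, y, z in m, then the turn, a rotation vector about the tool's x, y, z in degrees, then the opening, from -1 (shut) to 1 (fully open). A call has exactly 5 rows; each row shifts and turns the pose as measured when the row begins, along the tool's axes as they then stand; what a row does not reach is not made up. A row lasts 1/10 s, in which the tool goes at most 50 mm and 8.59 degrees, less where a joint would pass 70% of its speed; a pose out of reach is approached as far as the arm can. A call is refused whole if a number of a shift passes 0.05 or a number of a turn 8.59, either way. A call with a gripper value outside its range is refused whole. The fingers move at their own pace and stop on an object; "squeeze" is the grip in N (left out, the last holds). Time passes only in rows, so rows that do not move let the fingers close, or fill a call up. It gives the time, the measured TCP pose, the force and the opening at its end, in the units of the state.
- robot.read_state(): the state, without advancing time (a new reading comes with each control period).
- imaging.read_camera(name): name is "side" or "top" or "wrist"; returns the picture (420x560x3 uint8, blue, green, red); there is no depth.
- imaging.camera_model(name): a dict with "K" (3x3 intrinsics, pixels), "position" and "orientation" of the camera in the world. Camera axes: x right, y down, z forward; pixel columns grow to the right and rows downward; lengths in m; the calibration is good to about 2 mm. A picture is of the moment at which its call begins: read the wrist's pose just before it. camera_model takes no time and is no camera call; for the wrist camera it gives the pose at the moment of the call.
- robot.close_job(): hands the job in, once; it reports no verdict.
Trained networks look in the newest picture that a camera, given by its name, has taken for a name from the list of things; names that differ only in an ending like _2 or _b are one class to them, and where a whole thing is asked for, a point or a joint stands for the part that bears it (a point fixed in the world has none). Each returns a list of dicts, best first, with "confidence" (0 to 1); they miss things now and then, are a little off and sometimes report something else, mostly with a low value. They report only what shows in the picture. A call takes as long as a camera call. They do not tell look-alikes from the thing itself.
- models.outline_of(camera, thing): "pixels" (420x560 bool, what is visible of it) and "pixel" ([column, row] in pixels, amid what is visible of it).
The state is a dict: "t": time; "q": joint angles; "dq": joint speeds; "joint_torque": joint torques, N m; "tool_pos": TCP position; "orientation": TCP orientation; "force": force on the tool from outside, world axes, zero at the start; "wrist_torque": the same for the moment, N m; "opening": finger opening in m.
Only numpy, scipy, OpenCV 4.12 (cv2) and the standard library are available. Lean on these libraries where they do the work, as an engineer would, in place of code of your own. Each camera call takes 0.05 s, during which the arm holds its last target.

## Working session

There is one attempt and no reset: what is moved stays moved. The work goes in short steps, Python scripts to look and compute and a tool call to move; the robot and the scene stay as the last step left them, time stands still between calls to the robot, and variables do not carry over. Pictures are saved under pics/ and viewed, and the job is handed in when it is done.

Besides the shell and the picture viewer there is one more tool, called after "Request:" by a JSON object that holds its "name" and its "arguments", one argument or row to a line. carry_out: Moves the arm, as the interface text tells. Its arguments: {"type":"object","properties":{"motion":{"type":"array","items":{"type":"number"}},"squeeze":{"type":"number"}},"required":["motion"]}

```bash
mkdir -p pics; ls; python3 - <<'E'
from plant import robot, imaging, models
import cv2,numpy as np
print(robot.read_state(), robot.tips_ahead)
for c in ("side","top","wrist"):
    m=imaging.camera_model(c); print(c,m)
    cv2.imwrite(f"pics/{c}0.png",imaging.read_camera(c))
    for th in ("grinder","carrier","lid_knob","crossbar"):
        for r in models.outline_of(c,th)[:3]:
            print(c,th,r["confidence"],r["pixel"],r["pixels"].sum())
E
```

```text
pics
{'t': 0.0, 'q': array([-1.21640729e+00,  1.31130959e-01,  1.48929029e+00,  4.02851544e-06,
        1.52298894e+00, -8.54198938e-02]), 'dq': array([ 7.41860176e-04, -5.81030636e-07,  1.37242764e-03, -7.87442451e-04,
        1.06092385e-03,  2.90239137e-04]), 'joint_torque': array([-1.58501025e-03, -5.59842789e+01, -4.91764748e+01,  7.65740848e-02,
        3.53083864e-02, -1.18179255e-04]), 'tool_pos': array([ 0.25528401, -0.54239027,  0.23659941]), 'orientation': array([-0.44235719,  1.97979749, -1.97614591]), 'force': array([-0.28181721, -0.51714477,  0.48089977]), 'wrist_torque': array([0.04783951, 0.02768907, 0.03901431]), 'opening': 0.09282717987059069} 0.019
side {'K': array([[495.91700421,   0.        , 281.30057788],
       [  0.        , 495.91700421, 215.99705851],
       [  0.        ,   0.        ,   1.        ]]), 'position': array([-0.56277503, -0.23847009,  1.31385987]), 'orientation': array([-1.88353589,  1.62091283, -0.6322865 ])}
side grinder 0.61 [263.7, 249.0] 1390
side lid_knob 0.6 [324.5, 252.0] 1030
top {'K': array([[519.60477268,   0.        , 284.57824577],
       [  0.        , 519.60477268, 212.50478743],
       [  0.        ,   0.        ,   1.        ]]), 'position': array([-0.51146647,  0.0821189 ,  1.47030538]), 'orientation': array([-1.75352571,  1.94757966, -0.66481794])}
top lid_knob 0.84 [214.6, 238.2] 1053
wrist {'K': array([[344.02010633,   0.        , 275.2177954 ],
       [  0.        , 344.02010633, 208.20281846],
       [  0.        ,   0.        ,   1.        ]]), 'position': array([ 0.31952281, -0.51274187,  0.38416803]), 'orientation': array([ 2.46535852, -1.564651  , -0.20197722])}
```

View pics/side0.png

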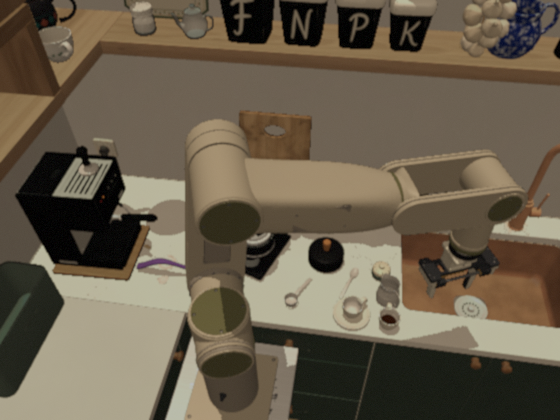

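View pics/top0.png

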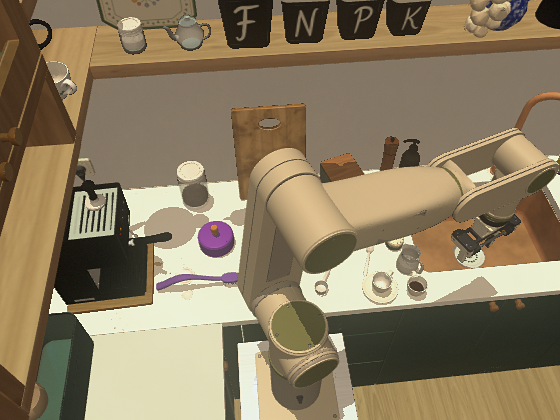

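View pics/wrist0.png

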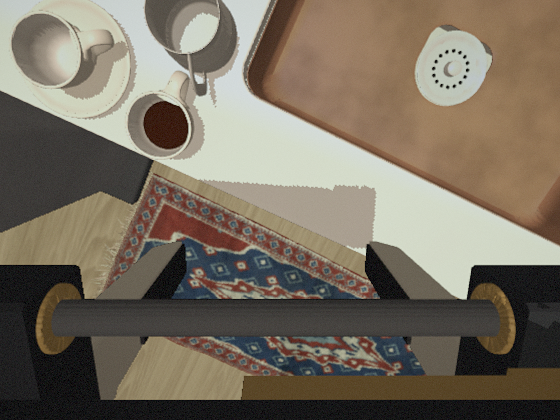

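```bash
cat > h.py <<'E'
from plant import robot, imaging, models
import cv2,numpy as np
from scipy.spatial.transform import Rotation as R
def ray(m,p):
    K=m["K"]; d=np.linalg.inv(K)@[p[0],p[1],1]; d=R.from_rotvec(m["orientation"]).as_matrix()@d
    return np.array(m["position"]),d
def atz(m,p,z):
    o,d=ray(m,p); return o+d*(z-o[2])/d[2]
def proj(m,P):
    P=np.atleast_2d(P); c=(P-m["position"])@R.from_rotvec(m["orientation"]).as_matrix()
    u=c@m["K"].T; return u[:,:2]/u[:,2:]
E
python3 - <<'E'
from h import *
s=robot.read_state()
T=R.from_rotvec(s["orientation"]).as_matrix(); print(T.round(3))
m=imaging.camera_model("wrist"); C=R.from_rotvec(m["orientation"]).as_matrix()
print("cam in tool",T.T@(m["position"]-s["tool_pos"]),(T.T@C).round(3))
ms=imaging.camera_model("side")
print("lid knob",atz(ms,(326,243),.08),"grinder",atz(ms,(262,235),.16))
print("timer",atz(ms,(381,270),.02))
E
python3 - <<'E'
import cv2
a=cv2.imread('pics/side0.png')[190:340,180:440]
cv2.imwrite('pics/side0z.png',cv2.resize(a,None,fx=3,fy=3,interpolation=cv2.INTER_CUBIC))
E
```

```text
[[-0.905  0.     0.426]
 [-0.426 -0.    -0.905]
 [ 0.    -1.     0.   ]]
cam in tool [-7.07715545e-02 -1.46565371e-01 -1.09520501e-05] [[ 0.     0.968  0.252]
 [ 0.001 -0.252  0.968]
 [ 1.     0.    -0.001]]
lid knob [ 0.49046166 -0.20649169  0.08      ] grinder [ 0.42608857 -0.00984825  0.16      ]
timer [ 0.4528177  -0.39209262  0.02      ]
```

View pics/side0z.png

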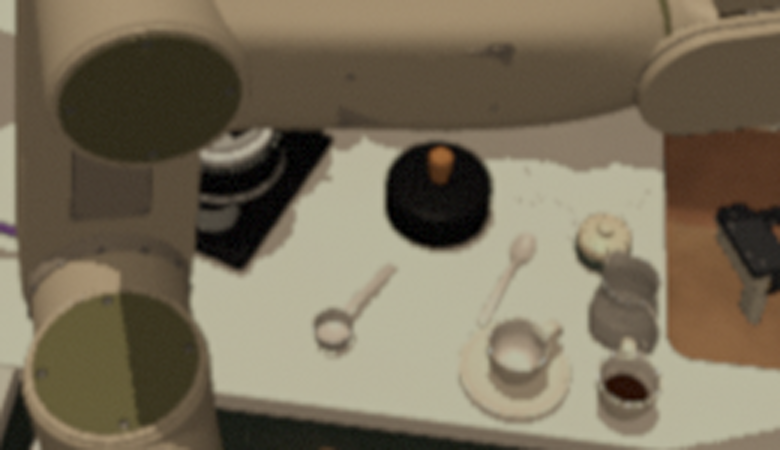

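```bash
cat >> h.py <<'E'
def yaw(s): 
    z=R.from_rotvec(s["orientation"]).as_matrix()[:,2]; return np.degrees(np.arctan2(z[1],z[0]))
def plan(pos,yw,n,s=None):
    s=s or robot.read_state(); p=np.array(s["tool_pos"]);y=yaw(s); dy=(yw-y)/n; d=(np.array(pos)-p)/n
    print("t",round(s["t"],2),"pos",p.round(4),"yaw",round(y,2),"q",np.round(s["q"],2))
    for i in range(n):
        a=np.radians(y+dy*i); print([round(v,4) for v in (np.sin(a)*d[0]-np.cos(a)*d[1],-d[2],np.cos(a)*d[0]+np.sin(a)*d[1])],round(-dy,2))
E
python3 -c "
from h import *
plan((.44,-.13,.40),0,15)"
```

```text
t 0.75 pos [ 0.2555 -0.5429  0.2377] yaw -64.8 q [-1.22  0.13  1.49  0.    1.52 -0.09]
[np.float64(-0.0228), np.float64(-0.0108), np.float64(-0.0197)] -4.32
[np.float64(-0.0243), np.float64(-0.0108), np.float64(-0.0179)] -4.32
[np.float64(-0.0255), np.float64(-0.0108), np.float64(-0.016)] -4.32
[np.float64(-0.0267), np.float64(-0.0108), np.float64(-0.014)] -4.32
[np.float64(-0.0277), np.float64(-0.0108), np.float64(-0.012)] -4.32
[np.float64(-0.0285), np.float64(-0.0108), np.float64(-0.0099)] -4.32
[np.float64(-0.0291), np.float64(-0.0108), np.float64(-0.0077)] -4.32
[np.float64(-0.0296), np.float64(-0.0108), np.float64(-0.0055)] -4.32
[np.float64(-0.03), np.float64(-0.0108), np.float64(-0.0032)] -4.32
[np.float64(-0.0301), np.float64(-0.0108), np.float64(-0.001)] -4.32
[np.float64(-0.0301), np.float64(-0.0108), np.float64(0.0013)] -4.32
[np.float64(-0.0299), np.float64(-0.0108), np.float64(0.0036)] -4.32
[np.float64(-0.0296), np.float64(-0.0108), np.float64(0.0058)] -4.32
[np.float64(-0.0291), np.float64(-0.0108), np.float64(0.008)] -4.32
[np.float64(-0.0284), np.float64(-0.0108), np.float64(0.0102)] -4.32
```

Request:
{"name": "carry_out", "arguments": {
  "motion": [-0.023, -0.011, -0.02, 0, -4.3, 0, 1, -0.024, -0.011, -0.018, 0, -4.3, 0, 1, -0.0255, -0.011, -0.016, 0, -4.3, 0, 1, -0.027, -0.011, -0.014, 0, -4.3, 0, 1, -0.028, -0.011, -0.012, 0, -4.3, 0, 1]
}}

```text
t: 1.25
tool_pos: [0.316, -0.4018, 0.2913]
orientation: [-0.757, 1.74, -1.732]
force: [0.2, 0.5, 0.4]
opening: 0.0928
```

Request:
{"name": "carry_out", "arguments": {
  "motion": [-0.0285, -0.011, -0.01, 0, -4.3, 0, 1, -0.029, -0.011, -0.008, 0, -4.3, 0, 1, -0.0295, -0.011, -0.0055, 0, -4.3, 0, 1, -0.03, -0.011, -0.003, 0, -4.3, 0, 1, -0.03, -0.011, -0.001, 0, -4.3, 0, 1]
}}

```text
t: 1.75
tool_pos: [0.3773, -0.2579, 0.3497]
orientation: [-1.017, 1.47, -1.466]
force: [0.7, 0.3, 0.6]
opening: 0.0928
```

Request:
{"name": "carry_out", "arguments": {
  "motion": [-0.03, -0.011, 0.001, 0, -4.3, 0, 1, -0.03, -0.011, 0.0036, 0, -4.3, 0, 1, -0.0295, -0.011, 0.006, 0, -4.3, 0, 1, -0.029, -0.011, 0.008, 0, -4.3, 0, 1, -0.0285, -0.011, 0.01, 0, -4.3, 0, 1]
}}

```text
t: 2.25
tool_pos: [0.4364, -0.1127, 0.4086]
orientation: [-1.222, 1.184, -1.186]
force: [-0.3, -0.5, -0.6]
opening: 0.0929
```

```bash
python3 - <<'E'
from h import *
s=robot.read_state()
cv2.imwrite("pics/w1.png",imaging.read_camera("wrist"))
print(s["t"],s["tool_pos"],yaw(s),s["q"],imaging.camera_model("wrist"))
E
```

```text
2.25 [ 0.43642527 -0.11265121  0.40855328] 1.8840109265823268 [-3.67739053e-01 -2.79274818e-01  1.56938693e+00  1.67755053e-03
  1.84957164e+00 -4.00158966e-01] {'K': array([[344.02010633,   0.        , 275.2177954 ],
       [  0.        , 344.02010633, 208.20281846],
       [  0.        ,   0.        ,   1.        ]]), 'position': array([ 0.43511386, -0.03947984,  0.55744095]), 'orientation': array([2.8886583 , 0.05672963, 0.01597843])}
```

View pics/w1.png

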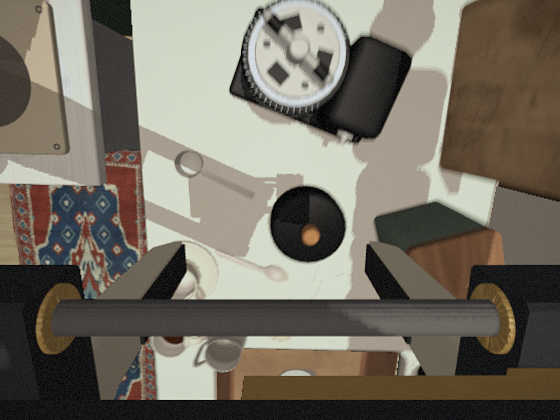

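```bash
python3 - <<'E'
from h import *
s=robot.read_state(); m=imaging.camera_model("wrist")
im=imaging.read_camera("wrist")
z=cv2.resize(im[0:130,220:380],None,fx=4.6,fy=4.6,interpolation=cv2.INTER_CUBIC); cv2.imwrite("pics/w2z.png",z)
for th in ("grinder","carrier","crossbar","lid_knob"):
    for r in models.outline_of("wrist",th)[:2]:
        M=r["pixels"]; print(th,r["confidence"],r["pixel"],M.sum())
        np.save(f"m_{th}.npy",M) 
        c=max(cv2.findContours(M.astype(np.uint8),0,1)[0],key=len); print(cv2.minEnclosingCircle(c))
np.save("st.npy",np.array([s,m],dtype=object),allow_pickle=True)
for p in [(298,47)]: print(atz(m,p,.1875))
print(atz(m,(311,235),.08))
E
```

```text
grinder 0.55 [315.3, 77.9] 17227
((317.5, 79.0), 91.90357971191406)
carrier 0.7 [295.4, 55.5] 6095
((295.40618896484375, 55.020606994628906), 48.54773712158203)
crossbar 0.83 [295.1, 58.5] 6166
((295.9918212890625, 54.84291076660156), 48.91407775878906)
lid_knob 0.55 [304.8, 228.7] 4637
((304.15472412109375, 227.13905334472656), 39.242435455322266)
[0.45710541 0.03098087 0.1875    ]
[ 0.49685364 -0.20091318  0.08      ]
```

View pics/w2z.png

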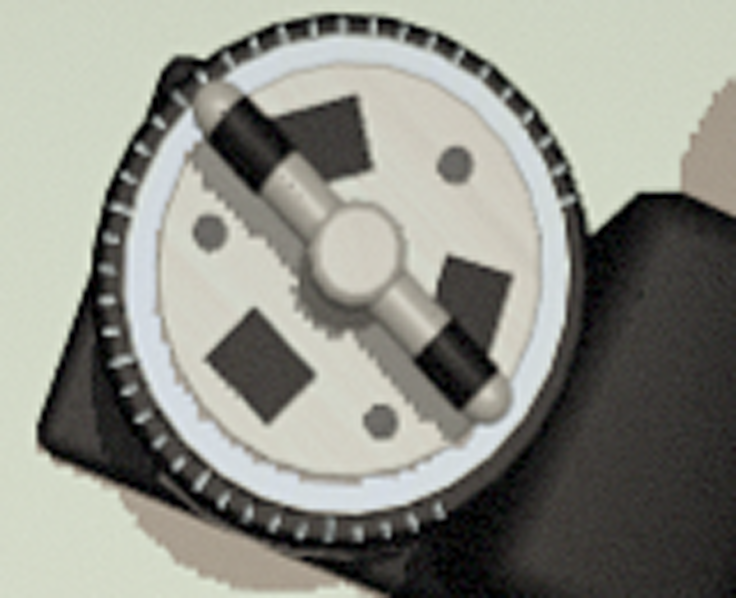

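```bash
python3 - <<'E'
from h import *
s,m=np.load("st.npy",allow_pickle=True)
print(s["tool_pos"],yaw(s),m["position"])
f=lambda x,y:(220+(x+.5)/4.6-.5,(y+.5)/4.6-.5)
a=atz(m,f(210,97),.1807);b=atz(m,f(490,403),.1807);h=atz(m,f(357,250),.1882)
print(a,b,(a+b)/2,h,np.linalg.norm(a-b),np.degrees(np.arctan2(*(b-a)[1::-1])))
# bright neck outer circle z=.147: points zoom
P=[(350,32),(130,260),(345,515),(583,260),(200,90),(170,400),(500,460),(520,110)]
W=np.array([atz(m,f(*p),.147)[:2] for p in P])
A=np.c_[2*W,np.ones(len(W))];x=np.linalg.lstsq(A,(W**2).sum(1),rcond=None)[0];r=np.sqrt(x[2]+x[0]**2+x[1]**2);print("neck",x[:2],r)
# lid: body contour base z? 
M=np.load("m_lid_knob.npy"); 
im=cv2.imread("pics/w1.png")
E
```

```text
[ 0.43792368 -0.10934492  0.41073775] 2.303752612256347 [ 0.43511386 -0.03947984  0.55744095]
[0.42370817 0.05493174 0.1807    ] [ 0.48886422 -0.00491986  0.1807    ] [0.45628619 0.02500594 0.1807    ] [0.45664662 0.02445465 0.1882    ] 0.08847330333484028 -42.57022951589853
neck [0.45924463 0.02478102] 0.054348906384152365
```

```bash
python3 -c "
from h import *
plan((.457,.0247,.30),47.4,10)"
```

```text
t 2.55 pos [ 0.4358 -0.1146  0.4073] yaw 1.62 q [-0.37 -0.28  1.57  0.    1.85 -0.4 ]
[np.float64(-0.0139), np.float64(0.0107), np.float64(0.0025)] -4.58
[np.float64(-0.0136), np.float64(0.0107), np.float64(0.0036)] -4.58
[np.float64(-0.0133), np.float64(0.0107), np.float64(0.0047)] -4.58
[np.float64(-0.0129), np.float64(0.0107), np.float64(0.0057)] -4.58
[np.float64(-0.0124), np.float64(0.0107), np.float64(0.0067)] -4.58
[np.float64(-0.0118), np.float64(0.0107), np.float64(0.0077)] -4.58
[np.float64(-0.0111), np.float64(0.0107), np.float64(0.0086)] -4.58
[np.float64(-0.0104), np.float64(0.0107), np.float64(0.0095)] -4.58
[np.float64(-0.0096), np.float64(0.0107), np.float64(0.0103)] -4.58
[np.float64(-0.0088), np.float64(0.0107), np.float64(0.011)] -4.58
```

Request:
{"name": "carry_out", "arguments": {
  "motion": [-0.014, 0.011, 0.0025, 0, -4.6, 0, 1, -0.0135, 0.011, 0.0036, 0, -4.6, 0, 1, -0.013, 0.011, 0.0047, 0, -4.6, 0, 1, -0.013, 0.011, 0.0057, 0, -4.6, 0, 1, -0.0125, 0.011, 0.0067, 0, -4.6, 0, 1]
}}

```text
t: 3.05
tool_pos: [0.4448, -0.0504, 0.3488]
orientation: [-1.382, 0.89, -0.889]
force: [0.0, -0.3, 0.1]
opening: 0.0927
```

Request:
{"name": "carry_out", "arguments": {
  "motion": [-0.012, 0.011, 0.0077, 0, -4.6, 0, 1, -0.011, 0.011, 0.0086, 0, -4.6, 0, 1, -0.01, 0.011, 0.0095, 0, -4.6, 0, 1, -0.006, 0.006, 0.007, 0, -3, 0, 1, 0, 0, 0, 0, 0, 0, 1]
}}

```text
t: 3.55
tool_pos: [0.4504, -0.0028, 0.3025]
orientation: [-1.471, 0.671, -0.657]
force: [0.5, 0.4, 0.6]
opening: 0.0929
```

```bash
python3 - <<'E'
from h import *
imaging.read_camera("wrist");imaging.read_camera("top")
s=robot.read_state(); m=imaging.camera_model("wrist")
im=imaging.read_camera("wrist"); cv2.imwrite("pics/w3.png",im)
s2=robot.read_state();m2=imaging.camera_model("wrist")
print(s2["t"],s["tool_pos"],s2["tool_pos"],yaw(s),yaw(s2),m["position"],m2["position"])
np.save("st.npy",np.array([s,m],dtype=object),allow_pickle=True)
E
```

```text
3.7 [ 0.45070965 -0.00347042  0.30364784] [ 0.45099583 -0.00351326  0.30420473] 41.16622007368309 41.16280164894322 [0.40685313 0.04963653 0.4505563 ] [0.40698011 0.04960995 0.45107144]
```

View pics/w3.png

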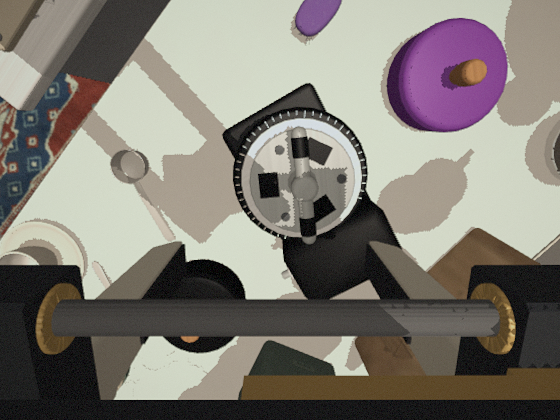

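```bash
python3 - <<'E'
import cv2
a=cv2.imread('pics/w3.png')[100:250,230:380]
cv2.imwrite('pics/w3z.png',cv2.resize(a,None,fx=4,fy=4,interpolation=cv2.INTER_CUBIC))
E
```

```text
(no output)
```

View pics/w3z.png

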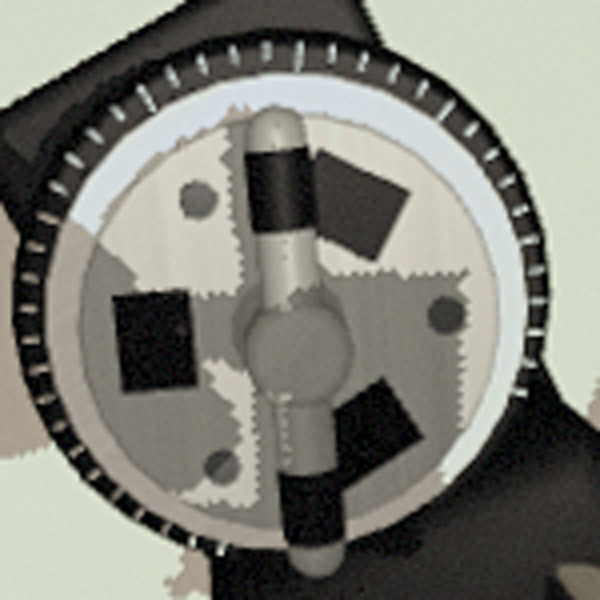

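```bash
python3 - <<'E'
from h import *
s,m=np.load("st.npy",allow_pickle=True)
f=lambda x,y:(230+(x+.5)/4-.5,100+(y+.5)/4-.5)
for z in(.1807,):
    a=atz(m,f(274,108),z);b=atz(m,f(317,577),z);h=atz(m,f(298,347),.1882)
    print(a,b,(a+b)/2,h,np.linalg.norm(a-b),np.degrees(np.arctan2(*(b-a)[1::-1])))
P=[(290,73),(47,330),(75,220),(533,300),(300,548),(452,482),(150,120),(450,125)]
W=np.array([atz(m,f(*p),.147)[:2] for p in P])
A=np.c_[2*W,np.ones(len(W))];x=np.linalg.lstsq(A,(W**2).sum(1),rcond=None)[0];r=np.sqrt(x[2]+x[0]**2+x[1]**2);print("neck",x[:2],r)
plan((.4585,.0215,.215),48,10)
E
```

```text
[0.42179731 0.05659047 0.1807    ] [ 0.49210423 -0.00789813  0.1807    ] [0.45695077 0.02434617 0.1807    ] [0.45505987 0.02605102 0.1882    ] 0.09540358715127512 -42.52841526183558
neck [0.45739328 0.0257924 ] 0.053558470444408146
t 3.7 pos [ 0.451  -0.0035  0.3042] yaw 41.16 q [-0.12 -0.29  1.77 -0.    1.67 -0.84]
[np.float64(-0.0014), np.float64(0.0089), np.float64(0.0022)] -0.68
[np.float64(-0.0014), np.float64(0.0089), np.float64(0.0022)] -0.68
[np.float64(-0.0013), np.float64(0.0089), np.float64(0.0022)] -0.68
[np.float64(-0.0013), np.float64(0.0089), np.float64(0.0023)] -0.68
[np.float64(-0.0013), np.float64(0.0089), np.float64(0.0023)] -0.68
[np.float64(-0.0013), np.float64(0.0089), np.float64(0.0023)] -0.68
[np.float64(-0.0012), np.float64(0.0089), np.float64(0.0023)] -0.68
[np.float64(-0.0012), np.float64(0.0089), np.float64(0.0023)] -0.68
[np.float64(-0.0012), np.float64(0.0089), np.float64(0.0023)] -0.68
[np.float64(-0.0011), np.float64(0.0089), np.float64(0.0023)] -0.68
```

Request:
{"name": "carry_out", "arguments": {
  "motion": [-0.003, 0.01, 0.004, 0, -1.3, 0, 0, -0.003, 0.012, 0.004, 0, -1.3, 0, 0, -0.003, 0.012, 0.004, 0, -1.3, 0, 0, -0.003, 0.012, 0.004, 0, -1.3, 0, 0, -0.003, 0.01, 0.004, 0, -1.3, 0, 0]
}}

```text
t: 4.2
tool_pos: [0.4559, 0.0206, 0.2456]
orientation: [-1.496, 0.578, -0.574]
force: [-0.5, 0.3, -0.2]
opening: 0.0575
```

Request:
{"name": "carry_out", "arguments": {
  "motion": [-0.0025, 0.008, 0.003, 0, -1, 0, 0, 0, 0.01, 0, 0, 0, 0, 0, 0, 0.01, 0, 0, 0, 0, 0, 0, 0, 0, 0, 0, 0, 0, 0, 0, 0, 0, 0, 0, 0]
}}

```text
t: 4.7
tool_pos: [0.4544, 0.026, 0.2122]
orientation: [-1.502, 0.565, -0.554]
force: [0.3, -0.1, -0.0]
opening: 0.0467
```

```bash
python3 -c "
from h import *
s=robot.read_state();print(s['force'],s['wrist_torque'],s['opening'])
cv2.imwrite('pics/w4.png',imaging.read_camera('wrist'))
plan((.457,.025,.184),47.5,5)"
```

```text
[ 0.30111746 -0.14021287 -0.01538683] [ 0.05255462 -0.1280647  -0.01393897] 0.04665084250478692
t 4.75 pos [0.4544 0.0259 0.2122] yaw 49.07 q [-0.05 -0.25  1.9  -0.    1.5  -0.91]
[np.float64(0.0005), np.float64(0.0056), np.float64(0.0002)] 0.31
[np.float64(0.0005), np.float64(0.0056), np.float64(0.0002)] 0.31
[np.float64(0.0005), np.float64(0.0056), np.float64(0.0002)] 0.31
[np.float64(0.0005), np.float64(0.0056), np.float64(0.0002)] 0.31
[np.float64(0.0005), np.float64(0.0056), np.float64(0.0002)] 0.31
```

View pics/w4.png

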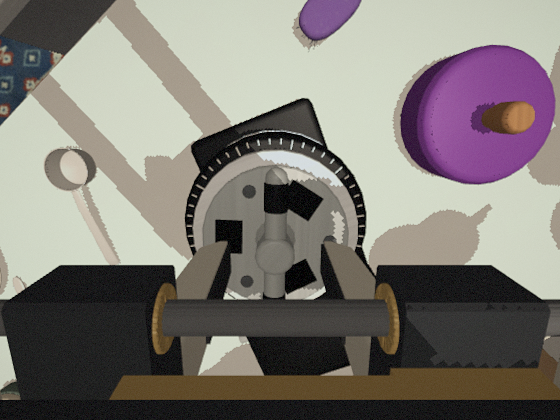

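Request:
{"name": "carry_out", "arguments": {
  "motion": [0.0006, 0.008, 0.0002, 0, 0.5, 0, 0, 0.0006, 0.008, 0.0002, 0, 0.5, 0, 0, 0.0006, 0.007, 0.0002, 0, 0.4, 0, 0, 0.0005, 0.004, 0, 0, 0, 0, 0, 0, 0, 0, 0, 0, 0, 0]
}}

```text
t: 5.25
tool_pos: [0.4573, 0.0243, 0.1839]
orientation: [-1.495, 0.585, -0.577]
force: [0.5, 0.4, -0.8]
opening: 0.0466
```

```bash
python3 -c "
from h import *
s=robot.read_state();print(s['force'],s['wrist_torque'],s['opening'])
cv2.imwrite('pics/w5.png',imaging.read_camera('wrist'))
plan((.457,.025,.184),47.5,5)"
```

```text
[ 0.52107167  0.42401968 -0.83050748] [-0.03238657 -0.14916705 -0.02557596] 0.0466290632484332
t 5.3 pos [0.4573 0.0243 0.1842] yaw 47.48 q [-0.06 -0.23  1.93 -0.    1.44 -0.89]
[np.float64(-0.0001), np.float64(0.0), np.float64(0.0001)] -0.0
[np.float64(-0.0001), np.float64(0.0), np.float64(0.0001)] -0.0
[np.float64(-0.0001), np.float64(0.0), np.float64(0.0001)] -0.0
[np.float64(-0.0001), np.float64(0.0), np.float64(0.0001)] -0.0
[np.float64(-0.0001), np.float64(0.0), np.float64(0.0001)] -0.0
```

View pics/w5.png

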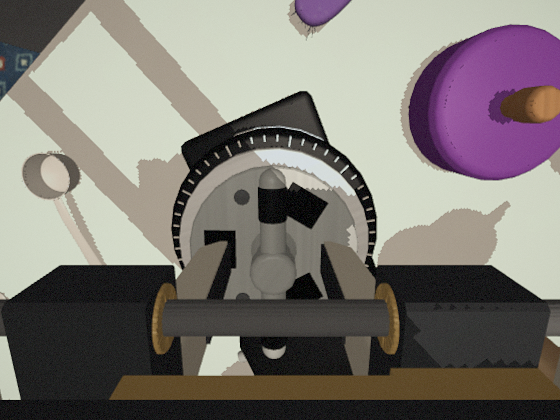

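Hub sits between the fingers near (272,270), the bar runs between them. Close on the hub.

Request:
{"name": "carry_out", "arguments": {
  "motion": [0, 0, 0, 0, 0, 0, -1, 0, 0, 0, 0, 0, 0, -1, 0, 0, 0, 0, 0, 0, -1, 0, 0, 0, 0, 0, 0, -1, 0, 0, 0, 0, 0, 0, -1],
  "squeeze": 50
}}

```text
t: 5.8
tool_pos: [0.4568, 0.0232, 0.1849]
orientation: [-1.498, 0.585, -0.577]
force: [2.4, 2.2, -2.6]
opening: 0.0203
```

```bash
cat > st.py <<'E'
from h import *
import sys
s=robot.read_state();print(s['t'],s['tool_pos'].round(4),'yaw',round(yaw(s),2),'F',s['force'].round(2),'M',s['wrist_torque'].round(3),s['opening'].round(4),'q1,6',s['q'][[0,5]].round(3))
if len(sys.argv)>1: cv2.imwrite(f'pics/{sys.argv[1]}.png',imaging.read_camera('wrist'))
E
python3 st.py w6
```

```text
Traceback (most recent call last):
  File "st.py", line 3, in <module>
    s=robot.read_state();print(s['t'],s['tool_pos'].round(4),'yaw',round(yaw(s),2),'F',s['force'].round(2),'M',s['wrist_torque'].round(3),s['opening'].round(4),'q1,6',s['q'][[0,5]].round(3))
                                                                                                                                          ^^^^^^^^^^^^^^^^^^
AttributeError: 'float' object has no attribute 'round'
```

Request:
{"name": "carry_out", "arguments": {
  "motion": [0, 0.0001, 0, 0, 6, 0, -1, 0, 0.0001, 0, 0, 6, 0, -1, 0, 0.0001, 0, 0, 6, 0, -1, 0, 0.0001, 0, 0, 6, 0, -1, 0, 0.0001, 0, 0, 6, 0, -1]
}}

```text
t: 6.3
tool_pos: [0.4563, 0.0229, 0.1844]
orientation: [-1.341, 0.998, -0.992]
force: [-1.4, -0.2, 0.0]
opening: 0.0205
```

```bash
sed -i "s/s\['opening'\].round(4)/round(s['opening'],4)/" st.py; python3 st.py w6
```

```text
6.3 [0.4563 0.0229 0.1844] yaw 16.55 F [-1.42 -0.19  0.01] M [-0.135  0.099  0.254] 0.0205 q1,6 [-0.058 -0.346]
```

View pics/w6.png

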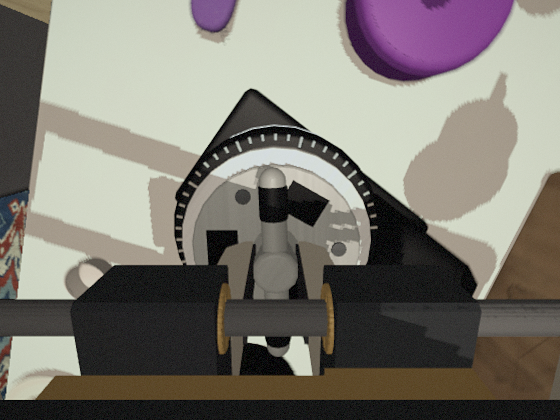

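Request:
{"name": "carry_out", "arguments": {
  "motion": [0, 0.00015, 0, 0, 8.5, 0, -1, 0, 0.00015, 0, 0, 8.5, 0, -1, 0, 0.00015, 0, 0, 8.5, 0, -1, 0, 0.00015, 0, 0, 8.5, 0, -1, 0, 0.00015, 0, 0, 8.5, 0, -1]
}}

```text
t: 6.85
tool_pos: [0.4555, 0.023, 0.1837]
orientation: [-0.969, 1.541, -1.54]
force: [-1.7, -0.5, 0.6]
opening: 0.0204
```

Request:
{"name": "carry_out", "arguments": {
  "motion": [0, 0.00015, 0, 0, 8.5, 0, -1, 0, 0.00015, 0, 0, 8.5, 0, -1, 0, 0.00015, 0, 0, 8.5, 0, -1, 0, 0.00015, 0, 0, 8.5, 0, -1, 0, 0.00015, 0, 0, 8.5, 0, -1]
}}

```text
t: 7.35
tool_pos: [0.4549, 0.0235, 0.1829]
orientation: [-0.384, 2.025, -2.031]
force: [-0.2, -1.0, -0.3]
opening: 0.0201
```

```bash
python3 st.py w7
```

```text
7.35 [0.4549 0.0235 0.1829] yaw -69.19 F [-0.22 -0.99 -0.26] M [0.13  0.159 0.35 ] 0.0201 q1,6 [-0.057  1.152]
```

View pics/w7.png

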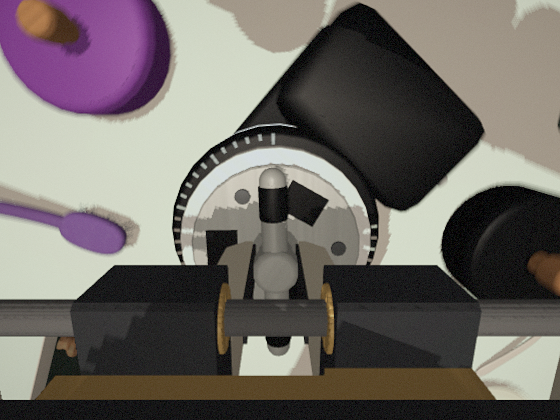

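Request:
{"name": "carry_out", "arguments": {
  "motion": [0, 0.00015, 0, 0, 8.5, 0, -1, 0, 0.00015, 0, 0, 8.5, 0, -1, 0, 0.00015, 0, 0, 8.5, 0, -1, 0, 0.00015, 0, 0, 8.5, 0, -1, 0, 0.00015, 0, 0, 8.5, 0, -1]
}}

```text
t: 7.9
tool_pos: [0.4549, 0.0244, 0.1823]
orientation: [-0.372, -2.007, 2.018]
force: [-0.5, -0.1, -0.4]
opening: 0.0205
```

Request:
{"name": "carry_out", "arguments": {
  "motion": [0, 0.00015, 0, 0, 8.5, 0, -1, 0, 0.00015, 0, 0, 8.5, 0, -1, 0, 0.00015, 0, 0, 6, 0, -1, 0, 0, 0, 0, 0, 0, -1, 0, 0, 0, 0, 0, 0, -1]
}}

```text
t: 8.4
tool_pos: [0.4551, 0.0247, 0.1818]
orientation: [-0.708, -1.762, 1.774]
force: [-0.3, -0.8, -0.6]
opening: 0.0202
```

```bash
python3 st.py w8
```

```text
8.4 [0.4551 0.0247 0.1818] yaw -134.08 F [-0.27 -0.79 -0.64] M [ 0.193 -0.099  0.022] 0.0202 q1,6 [-0.056  2.285]
```

View pics/w8.png

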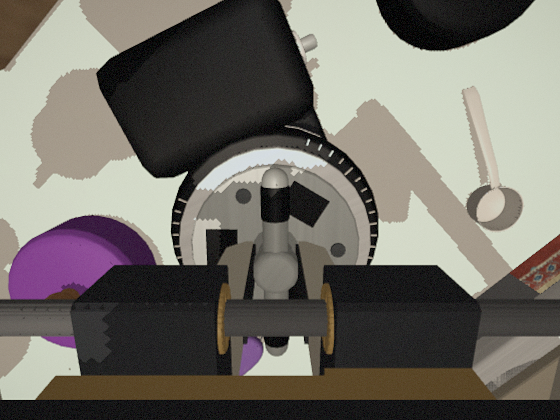

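Request:
{"name": "carry_out", "arguments": {
  "motion": [0, -0.00015, 0, 0, -8.5, 0, -1, 0, -0.00015, 0, 0, -8.5, 0, -1, 0, -0.00015, 0, 0, -8.5, 0, -1, 0, -0.00015, 0, 0, -8.5, 0, -1, 0, -0.00015, 0, 0, -8.5, 0, -1]
}}

```text
t: 8.95
tool_pos: [0.4548, 0.024, 0.1825]
orientation: [-0.006, -2.205, 2.212]
force: [-1.1, -1.3, -1.2]
opening: 0.0204
```

Request:
{"name": "carry_out", "arguments": {
  "motion": [0, -0.00015, 0, 0, -8.5, 0, -1, 0, -0.00015, 0, 0, -8.5, 0, -1, 0, -0.00015, 0, 0, -8.5, 0, -1, 0, -0.00015, 0, 0, -8.5, 0, -1, 0, -0.00015, 0, 0, -8.5, 0, -1]
}}

```text
t: 9.45
tool_pos: [0.4551, 0.0232, 0.1833]
orientation: [-0.702, 1.797, -1.797]
force: [0.1, -1.9, -1.4]
opening: 0.0205
```

Request:
{"name": "carry_out", "arguments": {
  "motion": [0, -0.00015, 0, 0, -6, 0, -1, 0, 0, 0, 0, 0, 0, -1, 0, 0, 0, 0, 0, 0, -1, 0, 0, 0, 0, 0, 0, 0, 0, 0, 0, 0, 0, 0, 0]
}}

```text
t: 9.95
tool_pos: [0.4555, 0.0232, 0.1836]
orientation: [-0.788, 1.721, -1.719]
force: [0.5, -0.3, -0.4]
opening: 0.0317
```

```bash
python3 st.py w9
```

```text
9.95 [0.4555 0.0232 0.1836] yaw -41.27 F [ 0.51 -0.35 -0.38] M [ 0.019 -0.009 -0.036] 0.0317 q1,6 [-0.058  0.662]
```

View pics/w9.png

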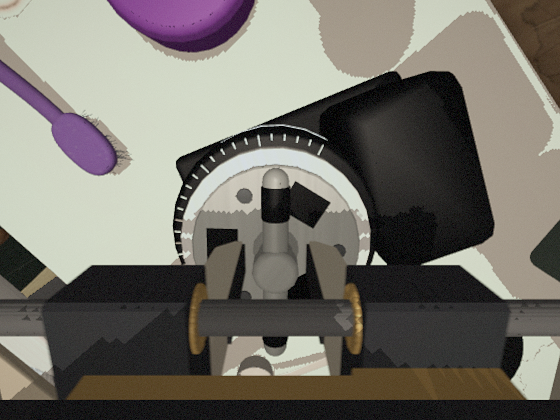

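Request:
{"name": "carry_out", "arguments": {
  "motion": [0, -0.014, 0, 0, 0, 0, 0, 0, -0.014, 0, 0, 0, 0, 0, 0, -0.008, 0, 0, 0, 0, 0, 0, 0, 0, 0, -8.5, 0, 0, 0, 0, 0, 0, -8.5, 0, 0]
}}

```text
t: 10.5
tool_pos: [0.4572, 0.0234, 0.2262]
orientation: [-0.988, 1.512, -1.512]
force: [0.0, -0.5, 0.6]
opening: 0.0468
```

Request:
{"name": "carry_out", "arguments": {
  "motion": [0, 0, 0, 0, -8.5, 0, 0, 0, 0, 0, 0, -8.5, 0, 0, 0, 0, 0, 0, -8.5, 0, 0, 0, 0, 0, 0, -8.5, 0, 0, 0, 0, 0, 0, -8.5, 0, 0]
}}

```text
t: 11.0
tool_pos: [0.4596, 0.0233, 0.233]
orientation: [-1.35, 0.957, -0.965]
force: [-0.3, -0.2, -0.7]
opening: 0.0464
```

Request:
{"name": "carry_out", "arguments": {
  "motion": [0, 0, 0, 0, -8.5, 0, 0, 0, 0, 0, 0, -8.5, 0, 0, 0, 0, 0, 0, -8.5, 0, 0, 0, 0, 0, 0, -8.5, 0, 0, 0, 0, 0, 0, -8.5, 0, 0]
}}

```text
t: 11.5
tool_pos: [0.4616, 0.0233, 0.2392]
orientation: [-1.539, 0.375, -0.392]
force: [0.3, 0.3, -0.4]
opening: 0.0467
```

Request:
{"name": "carry_out", "arguments": {
  "motion": [0, 0, 0, 0, -8.5, 0, 0, 0, 0, 0, 0, -8.5, 0, 0, 0, 0, 0, 0, -8.5, 0, 0, 0, 0, 0, 0, -8.5, 0, 0, 0, 0, 0, 0, -8.5, 0, 0]
}}

```text
t: 12.0
tool_pos: [0.4636, 0.0232, 0.2455]
orientation: [-1.568, -0.218, 0.193]
force: [0.0, 0.0, 0.7]
opening: 0.0465
```

```bash
python3 st.py; python3 -c "
from h import *
plan((.456,.0238,.1836),138.7,8)"
```

```text
12.0 [0.4636 0.0232 0.2455] yaw 104.96 F [0.01 0.04 0.75] M [ 0.119 -0.119 -0.012] 0.0465 q1,6 [-0.057 -1.889]
t 12.0 pos [0.4636 0.0232 0.2455] yaw 104.96 q [-0.06 -0.27  1.85 -0.    1.54 -1.89]
[np.float64(-0.0009), np.float64(0.0077), np.float64(0.0003)] -4.22
[np.float64(-0.0009), np.float64(0.0077), np.float64(0.0004)] -4.22
[np.float64(-0.0008), np.float64(0.0077), np.float64(0.0004)] -4.22
[np.float64(-0.0008), np.float64(0.0077), np.float64(0.0005)] -4.22
[np.float64(-0.0008), np.float64(0.0077), np.float64(0.0006)] -4.22
[np.float64(-0.0007), np.float64(0.0077), np.float64(0.0006)] -4.22
[np.float64(-0.0007), np.float64(0.0077), np.float64(0.0007)] -4.22
[np.float64(-0.0006), np.float64(0.0077), np.float64(0.0007)] -4.22
```

Request:
{"name": "carry_out", "arguments": {
  "motion": [-0.001, 0.007, 0.0004, 0, -8, 0, 0, -0.001, 0.007, 0.0004, 0, -8, 0, 0, -0.001, 0.005, 0.0004, 0, -8, 0, 0, -0.001, 0.005, 0.0005, 0, -8, 0, 0, -0.001, 0, 0.0005, 0, -1.5, 0, 0]
}}

```text
t: 12.5
tool_pos: [0.4609, 0.0223, 0.2271]
orientation: [-1.476, -0.701, 0.669]
force: [-0.0, 0.1, -0.2]
opening: 0.0466
```

```bash
python3 st.py w10; python3 -c "
from h import *
plan((.456,.0238,.1836),138.7,5); s=robot.read_state(); print(R.from_rotvec(s['orientation']).as_matrix().round(4))"
```

```text
12.5 [0.4609 0.0223 0.2271] yaw 140.14 F [-0.02  0.09 -0.22] M [ 0.067 -0.133 -0.028] 0.0466 q1,6 [-0.06  -2.506]
t 12.55 pos [0.4611 0.0223 0.2277] yaw 140.06 q [-0.06 -0.27  1.89 -0.    1.5  -2.5 ]
[np.float64(-0.0004), np.float64(0.0088), np.float64(0.001)] 0.27
[np.float64(-0.0004), np.float64(0.0088), np.float64(0.001)] 0.27
[np.float64(-0.0004), np.float64(0.0088), np.float64(0.001)] 0.27
[np.float64(-0.0004), np.float64(0.0088), np.float64(0.001)] 0.27
[np.float64(-0.0004), np.float64(0.0088), np.float64(0.001)] 0.27
[[ 0.6417  0.0252 -0.7666]
 [ 0.7669 -0.0053  0.6418]
 [ 0.0122 -0.9997 -0.0227]]
```

View pics/w10.png

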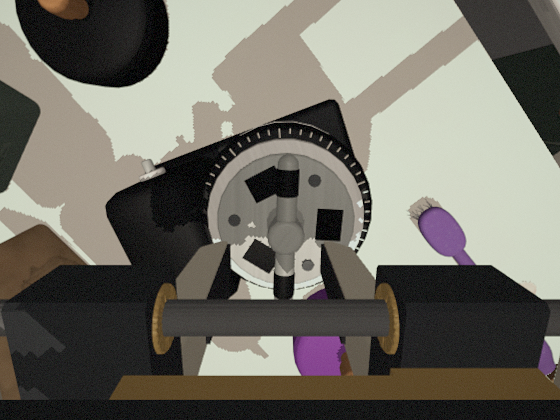

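Request:
{"name": "carry_out", "arguments": {
  "motion": [-0.0004, 0.01, 0.001, 0.5, 0.5, 0.3, 0, -0.0004, 0.01, 0.001, 0.4, 0.5, 0.2, 0, -0.0004, 0.01, 0.001, 0.4, 0, 0.2, 0, -0.0004, 0.009, 0.001, 0, 0, 0, 0, 0, 0.003, 0.0005, 0, 0, 0, 0]
}}

```text
t: 13.05
tool_pos: [0.4576, 0.024, 0.1838]
orientation: [-1.466, -0.664, 0.664]
force: [-0.2, -0.1, 0.5]
opening: 0.0467
```

```bash
python3 st.py w11; python3 -c "
from h import *
plan((.456,.0238,.1836),138.7,5); s=robot.read_state(); print(R.from_rotvec(s['orientation']).as_matrix().round(4))"
```

```text
13.05 [0.4576 0.024  0.1838] yaw 138.73 F [-0.24 -0.14  0.5 ] M [ 0.126 -0.09  -0.012] 0.0467 q1,6 [-0.06  -2.482]
t 13.1 pos [0.4574 0.024  0.1836] yaw 138.74 q [-0.06 -0.23  1.94  0.    1.44 -2.48]
[np.float64(-0.0002), np.float64(-0.0), np.float64(0.0002)] 0.01
[np.float64(-0.0002), np.float64(-0.0), np.float64(0.0002)] 0.01
[np.float64(-0.0002), np.float64(-0.0), np.float64(0.0002)] 0.01
[np.float64(-0.0002), np.float64(-0.0), np.float64(0.0002)] 0.01
[np.float64(-0.0002), np.float64(-0.0), np.float64(0.0002)] 0.01
[[ 6.595e-01 -4.000e-04 -7.517e-01]
 [ 7.517e-01  8.000e-04  6.595e-01]
 [ 3.000e-04 -1.000e+00  8.000e-04]]
```

View pics/w11.png

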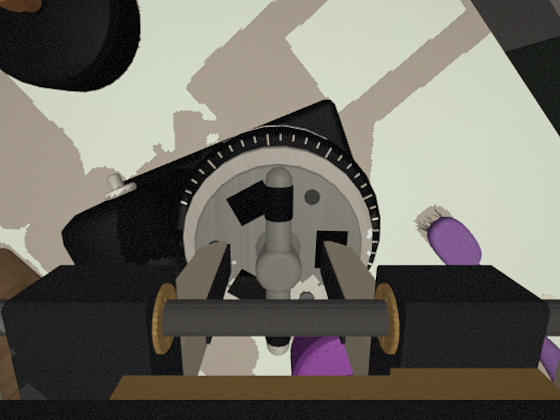

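Perfectly placed. Close, then turn on (net 89° now; target 267°, i.e. yaw 138.7 → −39).

Request:
{"name": "carry_out", "arguments": {
  "motion": [0, 0, 0, 0, 0, 0, -1, 0, 0, 0, 0, 0, 0, -1, 0, 0, 0, 0, 0, 0, -1, 0, 0, 0, 0, 0, 0, -1, 0, 0, 0, 0, 0, 0, -1]
}}

```text
t: 13.6
tool_pos: [0.4566, 0.0249, 0.1838]
orientation: [-1.464, -0.663, 0.665]
force: [2.6, -2.0, -3.3]
opening: 0.0204
```

Request:
{"name": "carry_out", "arguments": {
  "motion": [0, 0.00015, 0, 0, 8.5, 0, -1, 0, 0.00015, 0, 0, 8.5, 0, -1, 0, 0.00015, 0, 0, 8.5, 0, -1, 0, 0.00015, 0, 0, 8.5, 0, -1, 0, 0.00015, 0, 0, 8.5, 0, -1]
}}

```text
t: 14.1
tool_pos: [0.4571, 0.0241, 0.1831]
orientation: [-1.569, -0.077, 0.078]
force: [0.2, -1.1, -1.8]
opening: 0.0201
```

Request:
{"name": "carry_out", "arguments": {
  "motion": [0, 0.00015, 0, 0, 8.5, 0, -1, 0, 0.00015, 0, 0, 8.5, 0, -1, 0, 0.00015, 0, 0, 8.5, 0, -1, 0, 0.00015, 0, 0, 8.5, 0, -1, 0, 0.00015, 0, 0, 8.5, 0, -1]
}}

```text
t: 14.6
tool_pos: [0.4569, 0.0232, 0.1824]
orientation: [-1.512, 0.511, -0.51]
force: [-1.8, -0.5, -0.7]
opening: 0.0202
```

Request:
{"name": "carry_out", "arguments": {
  "motion": [0, 0.00015, 0, 0, 8.5, 0, -1, 0, 0.00015, 0, 0, 8.5, 0, -1, 0, 0.00015, 0, 0, 8.5, 0, -1, 0, 0.00015, 0, 0, 8.5, 0, -1, 0, 0.00015, 0, 0, 8.5, 0, -1]
}}

```text
t: 15.1
tool_pos: [0.4562, 0.0228, 0.1817]
orientation: [-1.288, 1.084, -1.084]
force: [-1.4, -0.4, -1.5]
opening: 0.0206
```

```bash
python3 st.py w12
```

```text
15.1 [0.4562 0.0228 0.1817] yaw 9.69 F [-1.39 -0.45 -1.53] M [-0.014  0.085  0.355] 0.0206 q1,6 [-0.06  -0.229]
```

View pics/w12.png

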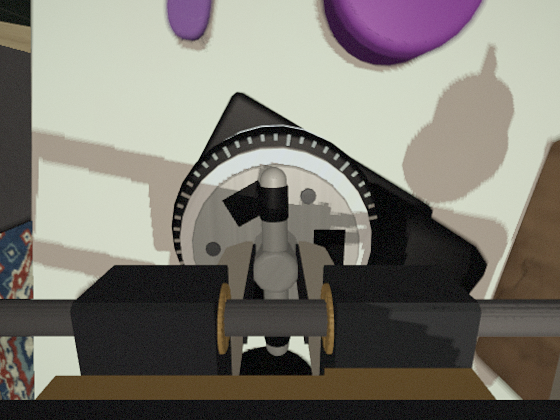

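Request:
{"name": "carry_out", "arguments": {
  "motion": [0, 0.00015, 0, 0, 8.5, 0, -1, 0, 0.00015, 0, 0, 8.5, 0, -1, 0, 0.00015, 0, 0, 8.5, 0, -1, 0, 0.00015, 0, 0, 8.5, 0, -1, 0, 0.00015, 0, 0, 8.5, 0, -1]
}}

```text
t: 15.65
tool_pos: [0.4553, 0.0229, 0.181]
orientation: [-0.886, 1.619, -1.621]
force: [-1.7, 0.6, -0.7]
opening: 0.0204
```

Request:
{"name": "carry_out", "arguments": {
  "motion": [0, 0.0001, 0, 0, 6, 0, -1, 0, 0, 0, 0, 0, 0, -1, 0, 0, 0, 0, 0, 0, -1, 0, -0.00015, 0, 0, -8, 0, -1, 0, -0.00015, 0, 0, -8.5, 0, -1]
}}

```text
t: 16.15
tool_pos: [0.4555, 0.0228, 0.1811]
orientation: [-1.012, 1.481, -1.483]
force: [-0.0, 0.5, -2.1]
opening: 0.0205
```

```bash
python3 st.py
```

```text
16.15 [0.4555 0.0228 0.1811] yaw -21.55 F [-0.04  0.46 -2.11] M [-0.035 -0.195 -0.404] 0.0205 q1,6 [-0.06   0.317]
```

Request:
{"name": "carry_out", "arguments": {
  "motion": [0, -0.00015, 0, 0, -8.5, 0, -1, 0, -0.00015, 0, 0, -8.5, 0, -1, 0, -0.00015, 0, 0, -8.5, 0, -1, 0, -0.00015, 0, 0, -8.5, 0, -1, 0, -0.00015, 0, 0, -8.5, 0, -1]
}}

```text
t: 16.65
tool_pos: [0.4564, 0.0228, 0.1818]
orientation: [-1.366, 0.929, -0.93]
force: [0.6, 1.4, -2.7]
opening: 0.0205
```

```bash
python3 st.py w13
```

```text
16.65 [0.4564 0.0228 0.1818] yaw 21.45 F [ 0.59  1.37 -2.68] M [ 0.175 -0.275 -0.327] 0.0205 q1,6 [-0.06  -0.434]
```

View pics/w13.png

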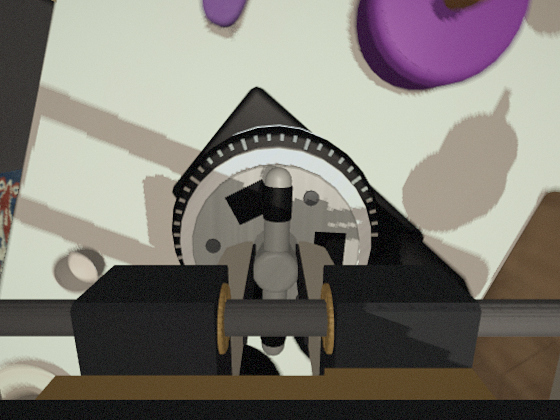

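Request:
{"name": "carry_out", "arguments": {
  "motion": [0, -0.00015, 0, 0, -8.5, 0, -1, 0, -0.00015, 0, 0, -8.5, 0, -1, 0, -0.00015, 0, 0, -8.5, 0, -1, 0, 0, 0, 0, -3, 0, -1, 0, 0, 0, 0, 0, 0, -1]
}}

```text
t: 17.2
tool_pos: [0.4568, 0.0232, 0.1823]
orientation: [-1.503, 0.541, -0.542]
force: [-0.8, 0.7, -1.5]
opening: 0.0208
```

```bash
python3 st.py
```

```text
17.2 [0.4568 0.0232 0.1823] yaw 50.36 F [-0.8   0.71 -1.52] M [ 0.14  -0.072 -0.217] 0.0208 q1,6 [-0.061 -0.939]
```

Request:
{"name": "carry_out", "arguments": {
  "motion": [0, 0, 0, 0, 0, 0, -1, 0, 0.00015, 0, 0, 8.5, 0, -1, 0, 0.00015, 0, 0, 8.5, 0, -1, 0, 0.00015, 0, 0, 8.5, 0, -1, 0, 0.00015, 0, 0, 8.5, 0, -1]
}}

```text
t: 17.7
tool_pos: [0.4563, 0.0228, 0.1818]
orientation: [-1.328, 1.007, -1.007]
force: [-2.8, 0.2, -1.9]
opening: 0.0203
```

Request:
{"name": "carry_out", "arguments": {
  "motion": [0, 0.00015, 0, 0, 8.5, 0, -1, 0, 0.00015, 0, 0, 8.5, 0, -1, 0, 0.00015, 0, 0, 8.5, 0, -1, 0, 0.00015, 0, 0, 8.5, 0, -1, 0, 0.00015, 0, 0, 8.5, 0, -1]
}}

```text
t: 18.2
tool_pos: [0.4554, 0.0228, 0.181]
orientation: [-0.948, 1.553, -1.554]
force: [-1.5, 1.6, -1.4]
opening: 0.0207
```

```bash
python3 st.py
```

```text
18.2 [0.4554 0.0228 0.181 ] yaw -27.41 F [-1.45  1.59 -1.4 ] M [0.145 0.174 0.31 ] 0.0207 q1,6 [-0.06   0.419]
```

Request:
{"name": "carry_out", "arguments": {
  "motion": [0, 0.00015, 0, 0, 8.5, 0, -1, 0, 0.00015, 0, 0, 8.5, 0, -1, 0, 0.00015, 0, 0, 8.5, 0, -1, 0, 0.00015, 0, 0, 8.5, 0, -1, 0, 0.00015, 0, 0, 8.5, 0, -1]
}}

```text
t: 18.7
tool_pos: [0.4548, 0.0235, 0.1803]
orientation: [-0.358, 2.036, -2.039]
force: [-1.3, 1.9, -1.4]
opening: 0.0201
```

Request:
{"name": "carry_out", "arguments": {
  "motion": [0, 5e-05, 0, 0, 3, 0, -1, 0, 5e-05, 0, 0, 3, 0, -1, 0, 5e-05, 0, 0, 3, 0, -1, 0, 5e-05, 0, 0, 3, 0, -1, 0, 5e-05, 0, 0, 3, 0, -1]
}}

```text
t: 19.2
tool_pos: [0.4547, 0.0238, 0.1801]
orientation: [-0.07, 2.191, -2.197]
force: [-0.2, 0.7, -1.1]
opening: 0.0203
```

```bash
python3 st.py
```

```text
19.2 [0.4547 0.0238 0.1801] yaw -86.62 F [-0.22  0.67 -1.09] M [0.141 0.15  0.55 ] 0.0203 q1,6 [-0.058  1.454]
```

Request:
{"name": "carry_out", "arguments": {
  "motion": [0, 0, 0, 0, 0, 0, -1, 0, 0, 0, 0, 0, 0, -1, 0, 0, 0, 0, 0, 0, -1, 0, 0, 0, 0, 0, 0, -1, 0, 0, 0, 0, 1, 0, -1]
}}

```text
t: 19.7
tool_pos: [0.4547, 0.0239, 0.1801]
orientation: [-0.052, 2.199, -2.206]
force: [-0.4, 1.1, -2.3]
opening: 0.0203
```

```bash
python3 st.py w14
```

```text
19.7 [0.4547 0.0239 0.1801] yaw -87.57 F [-0.43  1.07 -2.32] M [0.101 0.076 0.689] 0.0203 q1,6 [-0.057  1.471]
```

View pics/w14.png

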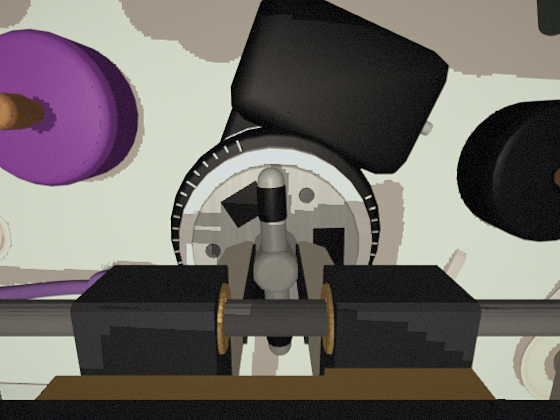

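Request:
{"name": "carry_out", "arguments": {
  "motion": [0, 0, 0, 0, 1.5, 0, -1, 0, 0, 0, 0, 0, 0, -1, 0, 0, 0, 0, 0, 0, -1, 0, 0, 0, 0, 0, 0, -1, 0, 0, 0, 0, 0, 0, -1]
}}

```text
t: 20.25
tool_pos: [0.4544, 0.0239, 0.1801]
orientation: [-0.02, 2.215, -2.222]
force: [-2.2, 0.3, -1.1]
opening: 0.0205
```

```bash
python3 st.py; python3 -c "
from h import *
imaging.read_camera('top')"; python3 st.py w15;
```

```text
20.25 [0.4544 0.0239 0.1801] yaw -89.31 F [-2.15  0.35 -1.1 ] M [0.072 0.222 0.643] 0.0205 q1,6 [-0.057  1.502]
20.3 [0.4544 0.0239 0.1801] yaw -89.31 F [-2.24  1.12 -0.46] M [0.039 0.226 0.549] 0.0207 q1,6 [-0.057  1.502]
```

View pics/w15.png

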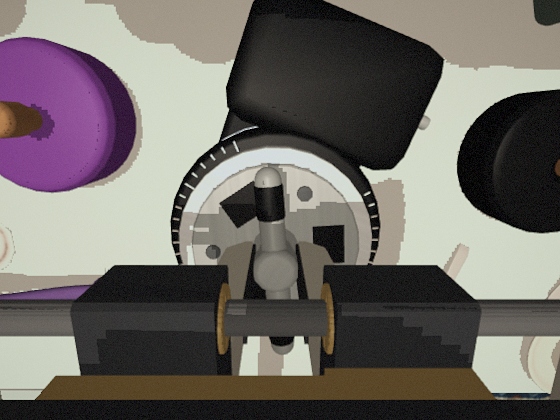

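Request:
{"name": "carry_out", "arguments": {
  "motion": [0, 0, 0, 0, 0, 0, 0, 0, 0, 0, 0, 0, 0, 0, 0, 0, 0, 0, 0, 0, 0, 0, 0, 0, 0, 0, 0, 0, 0, -0.015, 0, 0, 0, 0, 0]
}}

```text
t: 20.85
tool_pos: [0.4542, 0.0235, 0.1946]
orientation: [-0.018, 2.216, -2.224]
force: [-0.6, 0.3, 0.6]
opening: 0.0464
```

```bash
python3 st.py; python3 -c "
from h import *
plan((.44,-.11,.40),0,15)"
```

```text
20.85 [0.4542 0.0235 0.1946] yaw -89.43 F [-0.62  0.26  0.59] M [ 0.02   0.006 -0.034] 0.0464 q1,6 [-0.058  1.503]
t 20.85 pos [0.4542 0.0235 0.1946] yaw -89.43 q [-0.06 -0.24  1.93 -0.    1.46  1.5 ]
[np.float64(0.001), np.float64(-0.0137), np.float64(0.0089)] -5.96
[np.float64(0.002), np.float64(-0.0137), np.float64(0.0087)] -5.96
[np.float64(0.0028), np.float64(-0.0137), np.float64(0.0085)] -5.96
[np.float64(0.0037), np.float64(-0.0137), np.float64(0.0081)] -5.96
[np.float64(0.0045), np.float64(-0.0137), np.float64(0.0077)] -5.96
[np.float64(0.0053), np.float64(-0.0137), np.float64(0.0072)] -5.96
[np.float64(0.006), np.float64(-0.0137), np.float64(0.0066)] -5.96
[np.float64(0.0067), np.float64(-0.0137), np.float64(0.0059)] -5.96
[np.float64(0.0073), np.float64(-0.0137), np.float64(0.0052)] -5.96
[np.float64(0.0078), np.float64(-0.0137), np.float64(0.0044)] -5.96
[np.float64(0.0082), np.float64(-0.0137), np.float64(0.0036)] -5.96
[np.float64(0.0085), np.float64(-0.0137), np.float64(0.0027)] -5.96
[np.float64(0.0088), np.float64(-0.0137), np.float64(0.0018)] -5.96
[np.float64(0.0089), np.float64(-0.0137), np.float64(0.0009)] -5.96
[np.float64(0.009), np.float64(-0.0137), np.float64(-0.0)] -5.96
```

Request:
{"name": "carry_out", "arguments": {
  "motion": [0, -0.02, 0, 0, 0, 0, 0, 0, -0.02, 0.005, 0, 0, 0, 0, -0.003, -0.01, 0.025, 0, 0, 0, 0.3, -0.005, 0, 0.03, 0, 0, 0, 0.3, -0.005, 0, 0.03, 0, 0, 0, 0.3]
}}

```text
t: 21.35
tool_pos: [0.4706, -0.0659, 0.2556]
orientation: [-0.015, 2.208, -2.217]
force: [0.5, -0.1, 0.7]
opening: 0.06
```

Request:
{"name": "carry_out", "arguments": {
  "motion": [-0.005, 0, 0.03, 0, 0, 0, 0.3, -0.005, 0, 0.03, 0, 0, 0, 0.3, -0.005, 0, 0.03, 0, 0, 0, 0.3, -0.005, 0, 0.03, 0, 0, 0, 0.3, 0, 0, 0.01, 0, 0, 0, 0.3]
}}

```text
t: 21.85
tool_pos: [0.4948, -0.2036, 0.2646]
orientation: [-0.005, 2.201, -2.218]
force: [0.7, -0.2, -0.3]
opening: 0.0602
```

```bash
python3 - <<'E'
from h import *
imaging.read_camera("top");imaging.read_camera("side")
s=robot.read_state(); m=imaging.camera_model("wrist")
im=imaging.read_camera("wrist"); cv2.imwrite("pics/w16.png",im)
print(s["t"],s["tool_pos"],yaw(s),m["position"])
print(R.from_rotvec(s['orientation']).as_matrix().round(4))
np.save("st.npy",np.array([s,m],dtype=object),allow_pickle=True)
for th in ("lid_knob","canister_small"):
    for r in models.outline_of("wrist",th)[:2]:
        M=r["pixels"]; c=max(cv2.findContours(M.astype(np.uint8),0,1)[0],key=len); print(th,r["confidence"],r["pixel"],M.sum(),cv2.minEnclosingCircle(c))
E
```

```text
21.95 [ 0.49461953 -0.20226543  0.26430392] -89.21002740144553 [ 0.56389847 -0.19988516  0.41152455]
[[-0.9999  0.0095  0.0138]
 [-0.0139 -0.0068 -0.9999]
 [-0.0094 -0.9999  0.007 ]]
canister_small 0.74 [322.7, 30.1] 10548 ((341.5, 16.137500762939453), 95.86807250976562)
```

View pics/w16.png

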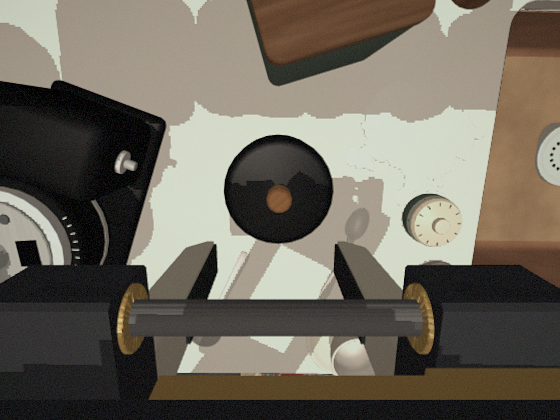

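```bash
python3 - <<'E'
from h import *
s,m=np.load("st.npy",allow_pickle=True)
im=cv2.imread("pics/w16.png")[120:260,210:350]
cv2.imwrite("pics/w16z.png",cv2.resize(im,None,fx=4,fy=4,interpolation=cv2.INTER_CUBIC))
hsv=cv2.cvtColor(im,cv2.COLOR_BGR2HSV)
k=((hsv[...,0]<22)&(hsv[...,1]>90)&(hsv[...,2]>60)).astype(np.uint8)
k[:50]=0; k[100:]=0;k[:,:40]=0;k[:,100:]=0
M=cv2.moments(k);c=(210+M["m10"]/M["m00"],120+M["m01"]/M["m00"]);print("knob blob",c,M["m00"])
# lid silhouette
d=(im.max(2)<75).astype(np.uint8)|k
d=cv2.morphologyEx(d,cv2.MORPH_OPEN,np.ones((5,5),np.uint8))
c2=max(cv2.findContours(d,0,1)[0],key=cv2.contourArea); e=cv2.fitEllipse(c2);print(e, "lid c",e[0][0]+210,e[0][1]+120)
print(atz(m,c,.088), atz(m,(279,198),.092),atz(m,(e[0][0]+210,e[0][1]+120),.045))
print("canister",atz(m,(278,82),.05),atz(m,(275,62),.16))
E
```

```text
knob blob (278.6470588235294, 198.55882352941177) 578.0
((68.00711822509766, 68.96341705322266), (106.90242767333984, 107.32981872558594), 90.073486328125) lid c 278.00711822509766 188.96341705322266
[ 0.49225681 -0.20607477  0.088     ] [ 0.49369057 -0.20632505  0.092     ] [ 0.49336865 -0.20603356  0.045     ]
canister [ 0.60222552 -0.20426217  0.05      ] [ 0.60339399 -0.20068684  0.16      ]
```

View pics/w16z.png

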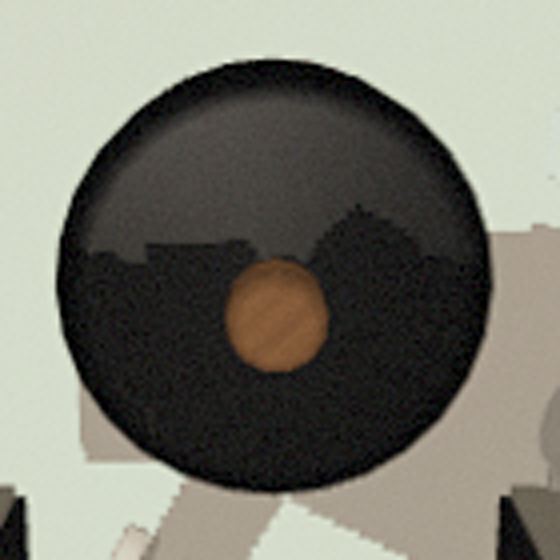

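```bash
python3 -c "
from h import *
plan((.493,-.206,.081),-89.5,10)"
```

```text
t 22.1 pos [ 0.4945 -0.1999  0.2636] yaw -89.05 q [-0.48 -0.07  1.65 -0.    1.56  1.07]
[np.float64(0.0002), np.float64(0.0183), np.float64(0.0006)] 0.04
[np.float64(0.0002), np.float64(0.0183), np.float64(0.0006)] 0.04
[np.float64(0.0002), np.float64(0.0183), np.float64(0.0006)] 0.04
[np.float64(0.0002), np.float64(0.0183), np.float64(0.0006)] 0.04
[np.float64(0.0002), np.float64(0.0183), np.float64(0.0006)] 0.04
[np.float64(0.0002), np.float64(0.0183), np.float64(0.0006)] 0.04
[np.float64(0.0002), np.float64(0.0183), np.float64(0.0006)] 0.04
[np.float64(0.0002), np.float64(0.0183), np.float64(0.0006)] 0.04
[np.float64(0.0002), np.float64(0.0183), np.float64(0.0006)] 0.04
[np.float64(0.0002), np.float64(0.0183), np.float64(0.0006)] 0.04
```

Request:
{"name": "carry_out", "arguments": {
  "motion": [0.0003, 0.025, 0.0008, -0.2, 0, -0.3, 0.3, 0.0003, 0.03, 0.0008, -0.2, 0, -0.2, 0.3, 0.0003, 0.03, 0.0008, 0, 0, 0, 0.3, 0.0003, 0.03, 0.0008, 0, 0, 0, 0.3, 0.0003, 0.025, 0.0008, 0, 0, 0, 0.3]
}}

```text
t: 22.6
tool_pos: [0.4978, -0.1986, 0.1265]
orientation: [-0.015, 2.2, -2.207]
force: [-0.1, -0.5, -0.7]
opening: 0.0602
```

```bash
python3 st.py w17; python3 -c "
from h import *
plan((.493,-.206,.081),-89.5,5);s=robot.read_state();print(R.from_rotvec(s['orientation']).as_matrix().round(4))"
```

```text
22.6 [ 0.4978 -0.1986  0.1265] yaw -88.58 F [-0.05 -0.48 -0.69] M [ 0.024  0.067 -0.011] 0.0602 q1,6 [-0.477  1.068]
t 22.65 pos [ 0.4955 -0.1974  0.1218] yaw -88.57 q [-0.48  0.03  1.81  0.    1.3   1.07]
[np.float64(0.0005), np.float64(0.0082), np.float64(0.0017)] 0.19
[np.float64(0.0005), np.float64(0.0082), np.float64(0.0017)] 0.19
[np.float64(0.0005), np.float64(0.0082), np.float64(0.0017)] 0.19
[np.float64(0.0005), np.float64(0.0082), np.float64(0.0017)] 0.19
[np.float64(0.0005), np.float64(0.0082), np.float64(0.0017)] 0.19
[[-9.997e-01  5.500e-03  2.490e-02]
 [-2.490e-02  1.000e-04 -9.997e-01]
 [-5.500e-03 -1.000e+00  0.000e+00]]
```

View pics/w17.png

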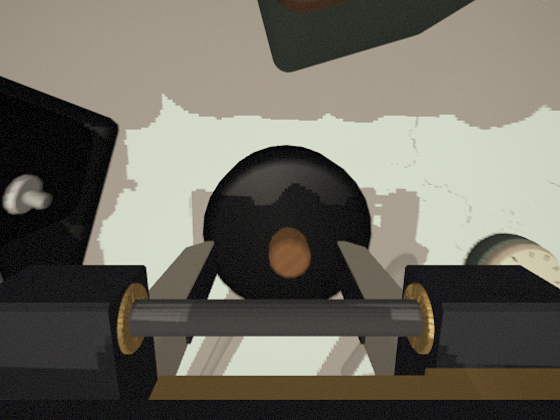

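Request:
{"name": "carry_out", "arguments": {
  "motion": [0.001, 0.012, 0.003, 0, 0.4, -0.3, 0.3, 0.001, 0.012, 0.003, 0, 0.4, 0, 0.3, 0.0005, 0.01, 0.002, 0, 0, 0, 0.3, 0, 0.005, 0.001, 0, 0, 0, 0.3, 0, 0, 0, 0, 0, 0, 0.3]
}}

```text
t: 23.15
tool_pos: [0.4942, -0.205, 0.0822]
orientation: [-0.013, 2.214, -2.215]
force: [-0.7, 0.1, -0.1]
opening: 0.0604
```

```bash
python3 st.py w18; python3 -c "
from h import *
plan((.493,-.206,.081),-89.5,5);s=robot.read_state();print(R.from_rotvec(s['orientation']).as_matrix().round(4))"
```

```text
23.15 [ 0.4942 -0.205   0.0822] yaw -89.26 F [-0.72  0.11 -0.14] M [0.006 0.024 0.012] 0.0604 q1,6 [-0.489  1.069]
t 23.2 pos [ 0.4944 -0.2051  0.0827] yaw -89.26 q [-0.49  0.09  1.83  0.    1.22  1.07]
[np.float64(0.0003), np.float64(0.0003), np.float64(0.0002)] 0.05
[np.float64(0.0003), np.float64(0.0003), np.float64(0.0002)] 0.05
[np.float64(0.0003), np.float64(0.0003), np.float64(0.0002)] 0.05
[np.float64(0.0003), np.float64(0.0003), np.float64(0.0002)] 0.05
[np.float64(0.0003), np.float64(0.0003), np.float64(0.0002)] 0.05
[[-9.999e-01  1.700e-03  1.280e-02]
 [-1.280e-02 -7.000e-04 -9.999e-01]
 [-1.700e-03 -1.000e+00  7.000e-04]]
```

View pics/w18.png

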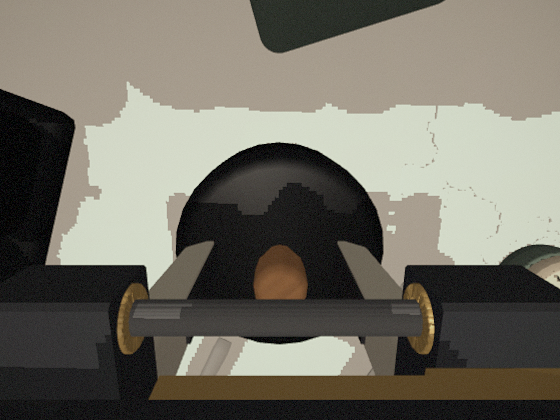

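```bash
python3 -c "
from h import *
m=imaging.camera_model('wrist')
im=cv2.imread('pics/w18.png')[230:350,220:340];cv2.imwrite('pics/w18z.png',cv2.resize(im,None,fx=5,fy=5,interpolation=cv2.INTER_CUBIC))
print(m['position'])
s=robot.read_state();T=R.from_rotvec(s['orientation']).as_matrix()
for dx in(-.003,0,.003):
  for z in (.092,.068): print(dx,proj(m,[s['tool_pos'][0]+dx,s['tool_pos'][1],z]))
  th=np.linspace(0,2*np.pi,13)[:-1]
  print(proj(m,np.c_[s['tool_pos'][0]+dx+.0125*np.cos(th),s['tool_pos'][1]+.0125*np.sin(th),.092+0*th]).round(0)[[0,3,6,9]].tolist())
"
```

```text
[ 0.56481646 -0.20367125  0.22936723]
-0.003 [[276.42128954 291.34857067]]
-0.003 [[276.27946633 268.4153458 ]]
[[277.0, 265.0], [248.0, 291.0], [276.0, 317.0], [305.0, 292.0]]
0 [[276.51421232 285.13401658]]
0 [[276.35936045 262.93167887]]
[[277.0, 259.0], [248.0, 285.0], [276.0, 311.0], [305.0, 285.0]]
0.003 [[276.60806911 278.85699717]]
0.003 [[276.43994987 257.40028885]]
[[277.0, 252.0], [248.0, 279.0], [276.0, 305.0], [305.0, 279.0]]
```

View pics/w18z.png

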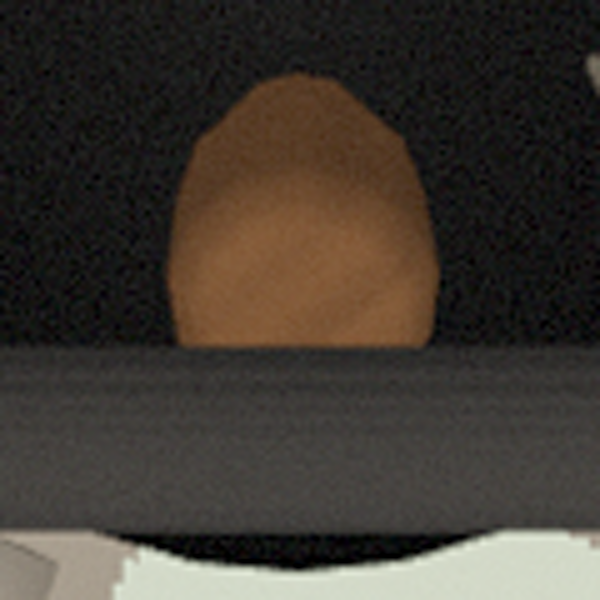

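Request:
{"name": "carry_out", "arguments": {
  "motion": [0, 0.001, 0.0015, 0, 0, 0, 0.3, 0, 0.0005, 0.001, 0, 0, 0, -1, 0, 0, 0, 0, 0, 0, -1, 0, 0, 0, 0, 0, 0, -1, 0, 0, 0, 0, 0, 0, -1],
  "squeeze": 30
}}

```text
t: 23.7
tool_pos: [0.4961, -0.2089, 0.0837]
orientation: [-0.008, 2.209, -2.215]
force: [0.3, 0.4, -0.1]
opening: 0.0326
```

Request:
{"name": "carry_out", "arguments": {
  "motion": [0, 0, 0, 0, 0, 0, -1, 0, 0, 0, 0, 0, 0, -1, 0, 0, 0, 0, 0, 0, -1, 0, -0.01, 0, 0, 0, 0, -1, 0, -0.02, 0, 0, 0, 0, -1]
}}

```text
t: 24.2
tool_pos: [0.4933, -0.2071, 0.1112]
orientation: [-0.015, 2.217, -2.214]
force: [0.1, -0.1, -2.7]
opening: 0.024
```

```bash
python3 st.py w19; python3 -c "
from h import *
plan((.456,.024,.26),-89.5,10);s=robot.read_state();print(R.from_rotvec(s['orientation']).as_matrix().round(4))"
```

```text
24.2 [ 0.4933 -0.2071  0.1112] yaw -89.27 F [ 0.09 -0.14 -2.67] M [ 0.041  0.013 -0.012] 0.024 q1,6 [-0.494  1.064]
t 24.25 pos [ 0.4955 -0.2083  0.1157] yaw -89.27 q [-0.49  0.05  1.8   0.    1.29  1.06]
[np.float64(0.0037), np.float64(-0.0144), np.float64(-0.0233)] 0.02
[np.float64(0.0037), np.float64(-0.0144), np.float64(-0.0233)] 0.02
[np.float64(0.0037), np.float64(-0.0144), np.float64(-0.0233)] 0.02
[np.float64(0.0037), np.float64(-0.0144), np.float64(-0.0233)] 0.02
[np.float64(0.0037), np.float64(-0.0144), np.float64(-0.0233)] 0.02
[np.float64(0.0037), np.float64(-0.0144), np.float64(-0.0233)] 0.02
[np.float64(0.0037), np.float64(-0.0144), np.float64(-0.0233)] 0.02
[np.float64(0.0037), np.float64(-0.0144), np.float64(-0.0233)] 0.02
[np.float64(0.0037), np.float64(-0.0144), np.float64(-0.0233)] 0.02
[np.float64(0.0037), np.float64(-0.0144), np.float64(-0.0233)] 0.02
[[-0.9999  0.0041  0.0127]
 [-0.0127 -0.0016 -0.9999]
 [-0.0041 -1.      0.0017]]
```

View pics/w19.png

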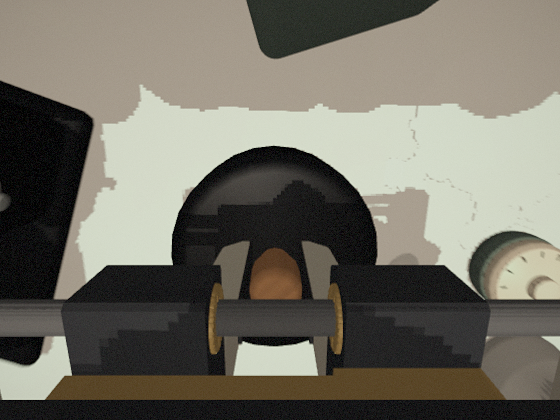

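Request:
{"name": "carry_out", "arguments": {
  "motion": [0, -0.03, 0, 0, 0, 0, -1, 0, -0.04, 0, 0, 0, 0, -1, 0.002, -0.04, -0.005, 0, 0, 0, -1, 0.004, -0.03, -0.015, 0, 0, 0, -1, 0.004, -0.01, -0.02, 0, 0, 0, -1]
}}

```text
t: 24.75
tool_pos: [0.4828, -0.1686, 0.2705]
orientation: [-0.009, 2.214, -2.217]
force: [0.2, -0.8, -1.2]
opening: 0.0235
```

```bash
python3 -c "
from h import *
plan((.457,.024,.285),-89.5,10);s=robot.read_state();print(R.from_rotvec(s['orientation']).as_matrix().round(4))"
```

```text
t 24.75 pos [ 0.4828 -0.1686  0.2705] yaw -89.44 q [-0.44 -0.13  1.68 -0.    1.58  1.13]
[np.float64(0.0024), np.float64(-0.0014), np.float64(-0.0193)] 0.01
[np.float64(0.0024), np.float64(-0.0014), np.float64(-0.0193)] 0.01
[np.float64(0.0024), np.float64(-0.0014), np.float64(-0.0193)] 0.01
[np.float64(0.0024), np.float64(-0.0014), np.float64(-0.0193)] 0.01
[np.float64(0.0024), np.float64(-0.0014), np.float64(-0.0193)] 0.01
[np.float64(0.0024), np.float64(-0.0014), np.float64(-0.0193)] 0.01
[np.float64(0.0024), np.float64(-0.0014), np.float64(-0.0193)] 0.01
[np.float64(0.0024), np.float64(-0.0014), np.float64(-0.0193)] 0.01
[np.float64(0.0024), np.float64(-0.0014), np.float64(-0.0193)] 0.01
[np.float64(0.0024), np.float64(-0.0014), np.float64(-0.0193)] 0.01
[[-1.      0.002   0.0097]
 [-0.0097 -0.0012 -1.    ]
 [-0.002  -1.      0.0012]]
```

Request:
{"name": "carry_out", "arguments": {
  "motion": [0.0025, -0.01, -0.02, 0, 0, 0, -1, 0.0025, -0.005, -0.025, 0, 0, 0, -1, 0.0025, -0.002, -0.025, 0, 0, 0, -1, 0.0025, 0, -0.025, 0, 0, 0, -1, 0.0025, 0, -0.025, 0, 0, 0, -1]
}}

```text
t: 25.25
tool_pos: [0.4697, -0.0462, 0.2933]
orientation: [0.005, 2.207, -2.218]
force: [-0.1, -0.7, -2.1]
opening: 0.0241
```

Request:
{"name": "carry_out", "arguments": {
  "motion": [0.003, 0, -0.025, 0, 0, 0, -1, 0.003, 0, -0.02, 0, 0, 0, -1, 0.002, 0, -0.01, 0, 0, 0, -1, 0, 0, 0, 0, 0, 0, -1, 0, 0, 0, 0, 0, 0, -1]
}}

```text
t: 25.75
tool_pos: [0.4606, 0.0129, 0.294]
orientation: [0.004, 2.204, -2.215]
force: [0.7, 0.7, -1.8]
opening: 0.0237
```

```bash
python3 st.py w20; python3 - <<'E'
from h import *
for c in ("side","top"): cv2.imwrite(f"pics/{c}1.png",imaging.read_camera(c))
plan((.457,.024,.285),-89.5,5);s=robot.read_state();print(R.from_rotvec(s['orientation']).as_matrix().round(4))
E
```

```text
25.75 [0.4606 0.0129 0.294 ] yaw -89.4 F [ 0.69  0.73 -1.77] M [ 0.026 -0.007 -0.   ] 0.0237 q1,6 [-0.08  1.48]
t 25.9 pos [0.4607 0.0125 0.2939] yaw -89.48 q [-0.08 -0.28  1.78 -0.    1.63  1.48]
[np.float64(0.0007), np.float64(0.0018), np.float64(-0.0023)] 0.0
[np.float64(0.0007), np.float64(0.0018), np.float64(-0.0023)] 0.0
[np.float64(0.0007), np.float64(0.0018), np.float64(-0.0023)] 0.0
[np.float64(0.0007), np.float64(0.0018), np.float64(-0.0023)] 0.0
[np.float64(0.0007), np.float64(0.0018), np.float64(-0.0023)] 0.0
[[-0.9999  0.0136  0.009 ]
 [-0.0091 -0.0049 -0.9999]
 [-0.0135 -0.9999  0.005 ]]
```

View pics/w20.png

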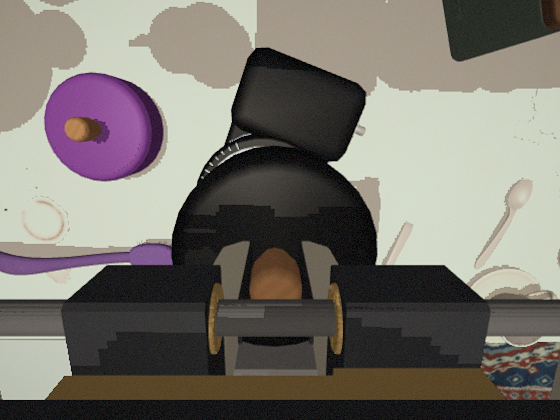

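View pics/side1.png

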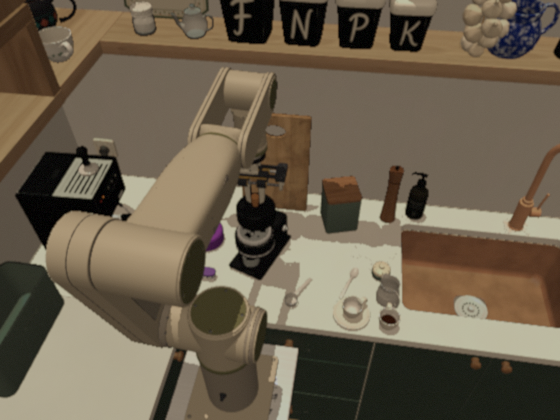

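View pics/top1.png

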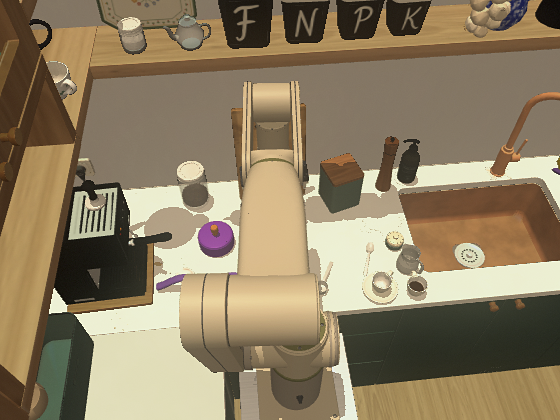

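Request:
{"name": "carry_out", "arguments": {
  "motion": [0.001, 0, -0.005, -0.2, 0, -0.4, -1, 0.001, 0, -0.005, -0.1, 0, -0.4, -1, 0.0007, 0, -0.002, 0, 0, 0, -1, 0, 0, 0, 0, 0, 0, -1, 0, 0, 0, 0, 0, 0, -1]
}}

```text
t: 26.4
tool_pos: [0.4579, 0.0238, 0.2935]
orientation: [-0.01, 2.22, -2.219]
force: [0.7, -0.2, -2.2]
opening: 0.0239
```

```bash
python3 st.py w21; python3 - <<'E'
from h import *
im=imaging.read_camera("side")
cv2.imwrite("pics/side2z.png",cv2.resize(im[150:290,190:330],None,fx=4,fy=4,interpolation=cv2.INTER_CUBIC))
plan((.458,.0241,.25),-89.5,5);s=robot.read_state();print(R.from_rotvec(s['orientation']).as_matrix().round(4))
m=imaging.camera_model("side"); print("axis px",proj(m,[[.456,.0241,z] for z in (.135,.147,.2,.3)]))
E
```

```text
26.4 [0.4579 0.0238 0.2935] yaw -89.65 F [ 0.73 -0.24 -2.17] M [-0.02  -0.014 -0.012] 0.0239 q1,6 [-0.06   1.504]
t 26.5 pos [0.4579 0.0237 0.2935] yaw -89.65 q [-0.06 -0.27  1.77  0.    1.65  1.5 ]
[np.float64(-0.0), np.float64(0.0087), np.float64(-0.0001)] -0.03
[np.float64(-0.0), np.float64(0.0087), np.float64(-0.0001)] -0.03
[np.float64(-0.0), np.float64(0.0087), np.float64(-0.0001)] -0.03
[np.float64(-0.0), np.float64(0.0087), np.float64(-0.0001)] -0.03
[np.float64(-0.0), np.float64(0.0087), np.float64(-0.0001)] -0.03
[[-1.0e+00 -2.6e-03  6.0e-03]
 [-6.0e-03  5.0e-04 -1.0e+00]
 [ 2.6e-03 -1.0e+00 -5.0e-04]]
axis px [[253.51147479 232.02879346]
 [253.31083751 229.50879264]
 [252.39734593 218.03535403]
 [250.54235185 194.73666025]]
```

View pics/side2z.png

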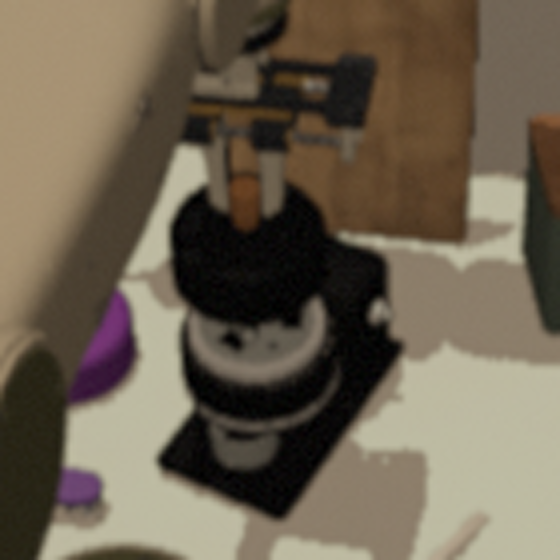

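Request:
{"name": "carry_out", "arguments": {
  "motion": [0, 0.012, -0.0003, 0, 0, 0.1, -1, 0, 0.013, 0, 0, 0, 0, -1, 0, 0.012, 0, 0, 0, 0, -1, 0, 0.01, 0, 0, 0, 0, -1, 0, 0.005, 0, 0, 0, 0, -1]
}}

```text
t: 27.0
tool_pos: [0.4574, 0.024, 0.2364]
orientation: [-0.008, 2.22, -2.219]
force: [0.8, -0.4, -2.2]
opening: 0.0242
```

```bash
python3 st.py w22; python3 - <<'E'
from h import *
plan((.458,.0241,.2185),-89.5,5);s=robot.read_state();print(R.from_rotvec(s['orientation']).as_matrix().round(4))
im=imaging.read_camera("side")
cv2.imwrite("pics/side3z.png",cv2.resize(im[150:290,190:330],None,fx=4,fy=4,interpolation=cv2.INTER_CUBIC))
E
```

```text
27.0 [0.4574 0.024  0.2364] yaw -89.66 F [ 0.83 -0.4  -2.19] M [ 0.037 -0.029  0.023] 0.0242 q1,6 [-0.06   1.505]
t 27.05 pos [0.457  0.024  0.2357] yaw -89.66 q [-0.06 -0.26  1.87  0.    1.54  1.5 ]
[np.float64(-0.0002), np.float64(0.0034), np.float64(-0.0)] -0.03
[np.float64(-0.0002), np.float64(0.0034), np.float64(-0.0)] -0.03
[np.float64(-0.0002), np.float64(0.0034), np.float64(-0.0)] -0.03
[np.float64(-0.0002), np.float64(0.0034), np.float64(-0.0)] -0.03
[np.float64(-0.0002), np.float64(0.0034), np.float64(-0.0)] -0.03
[[-1.0e+00 -2.4e-03  6.0e-03]
 [-6.0e-03  5.0e-04 -1.0e+00]
 [ 2.4e-03 -1.0e+00 -6.0e-04]]
```

View pics/side3z.png

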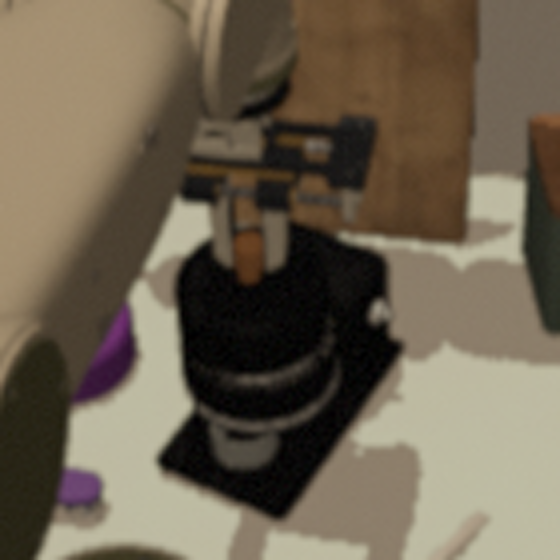

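View pics/w22.png

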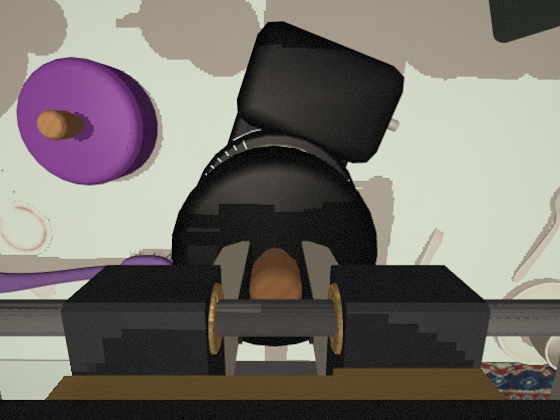

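Request:
{"name": "carry_out", "arguments": {
  "motion": [-0.0008, 0.003, 0, 0, 0, 0, -1, -0.0004, 0.003, 0, 0, 0, 0, -1, 0, 0.003, 0, 0, 0, 0, -1, 0, 0.002, 0, 0, 0, 0, -1, 0, 0, 0, 0, 0, 0, -1]
}}

```text
t: 27.6
tool_pos: [0.4603, 0.0247, 0.2303]
orientation: [-0.003, 2.218, -2.214]
force: [0.6, -0.5, -2.7]
opening: 0.0238
```

```bash
python3 st.py w23; python3 st.py
```

```text
27.6 [0.4603 0.0247 0.2303] yaw -89.63 F [ 0.61 -0.54 -2.73] M [-0.15   0.011 -0.04 ] 0.0238 q1,6 [-0.059  1.505]
27.65 [0.4605 0.0248 0.2303] yaw -89.63 F [ 0.18 -0.01 -2.22] M [-0.114 -0.066 -0.07 ] 0.0239 q1,6 [-0.059  1.505]
```

Request:
{"name": "carry_out", "arguments": {
  "motion": [0.0022, 0, 0.0006, 0, 0, 0, -1, 0, 0, 0, 0, 0, 0, -1, 0, 0.003, 0, 0, 0, 0, -1, 0, 0.003, 0, 0, 0, 0, -1, 0, 0.002, 0, 0, 0, 0, -1]
}}

```text
t: 28.15
tool_pos: [0.4592, 0.0259, 0.2284]
orientation: [0.002, 2.218, -2.208]
force: [-7.3, 0.2, 13.4]
opening: 0.0241
```

```bash
python3 st.py w24; python3 - <<'E'
from h import *
s=robot.read_state();print(s['tool_pos'],s['force'],R.from_rotvec(s['orientation']).as_matrix().round(4))
im=imaging.read_camera("side")
cv2.imwrite("pics/side4z.png",cv2.resize(im[150:290,190:330],None,fx=4,fy=4,interpolation=cv2.INTER_CUBIC))
E
```

```text
28.15 [0.4592 0.0259 0.2284] yaw -89.57 F [-7.35  0.17 13.39] M [-0.253  1.272 -0.004] 0.0241 q1,6 [-0.059  1.503]
[0.45924576 0.0258019  0.22840499] [-8.28372751  2.41461704 16.29973545] [[-0.9999  0.0099  0.0075]
 [-0.0075  0.0047 -1.    ]
 [-0.0099 -0.9999 -0.0046]]
```

View pics/side4z.png

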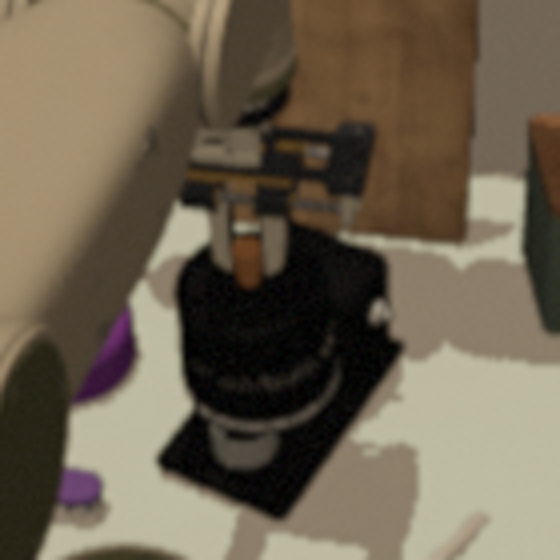

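Request:
{"name": "carry_out", "arguments": {
  "motion": [0, -0.004, 0, 0, 0, 0, -1, 0.001, -0.002, 0.001, 0.2, 0, -0.4, -1, 0.001, 0, 0.001, 0, 0, -0.2, -1, 0.001, 0, 0, 0, 0, 0, -1, 0, 0, 0, 0, 0, 0, -1]
}}

```text
t: 28.75
tool_pos: [0.4558, 0.0235, 0.2337]
orientation: [-0.011, 2.22, -2.218]
force: [0.2, -0.9, -1.5]
opening: 0.0237
```

```bash
python3 st.py w25; python3 - <<'E'
from h import *
s=robot.read_state();print(s['tool_pos'],s['force'],R.from_rotvec(s['orientation']).as_matrix().round(4))
E
```

```text
28.75 [0.4558 0.0235 0.2337] yaw -89.58 F [ 0.17 -0.89 -1.46] M [ 0.023 -0.185  0.019] 0.0237 q1,6 [-0.062  1.502]
[0.45579711 0.02351007 0.23368969] [ 0.73300862  0.03335789 -1.67475906] [[-1.0e+00 -2.2e-03  7.3e-03]
 [-7.3e-03  9.0e-04 -1.0e+00]
 [ 2.2e-03 -1.0e+00 -9.0e-04]]
```

View pics/w25.png

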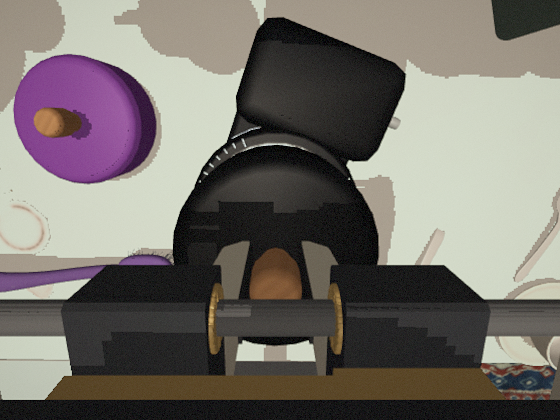

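Request:
{"name": "carry_out", "arguments": {
  "motion": [-0.0008, 0, -0.0004, 0, 0, 0, -1, 0, 0.002, 0, 0, 0, 0, -1, 0, 0.002, 0, 0, 0, 0, -1, 0, 0.0015, 0, 0, 0, 0, -1, 0, 0, 0, 0, 0, 0, -1]
}}

```text
t: 29.3
tool_pos: [0.4563, 0.0236, 0.2294]
orientation: [-0.011, 2.219, -2.219]
force: [-0.7, -0.9, 0.3]
opening: 0.0239
```

```bash
python3 st.py w26; python3 - <<'E'
from h import *
s=robot.read_state();print(s['tool_pos'],s['force'],R.from_rotvec(s['orientation']).as_matrix().round(4))
E
```

```text
29.3 [0.4563 0.0236 0.2294] yaw -89.58 F [-0.7  -0.91  0.28] M [0.006 0.147 0.058] 0.0239 q1,6 [-0.061  1.503]
[0.45629178 0.02374036 0.2294456 ] [-2.57694379  0.0368931   4.45496377] [[-1.0e+00 -2.6e-03  7.4e-03]
 [-7.4e-03  3.0e-04 -1.0e+00]
 [ 2.6e-03 -1.0e+00 -4.0e-04]]
```

```bash
python3 - <<'E'
from h import *
for i in range(3):
    s=robot.read_state();print(s['tool_pos'].round(4),s['force'].round(2),s['wrist_torque'].round(3)); imaging.read_camera("wrist")
    m=imaging.camera_model("wrist")
print(proj(m,[[.456+.054*np.cos(a),.0241+.054*np.sin(a),.147] for a in np.radians([-90,-45,0,45,90])]).round(1).tolist())
im=imaging.read_camera("wrist")
cv2.imwrite("pics/w27z.png",cv2.resize(im[100:270,170:390],None,fx=3.5,fy=3.5,interpolation=cv2.INTER_CUBIC))
E
```

```text
[0.4563 0.0237 0.2294] [-2.58  0.04  4.45] [0.101 0.55  0.016]
[0.4563 0.0238 0.2294] [-3.24 -0.1   4.71] [0.055 0.565 0.059]
[0.4562 0.0239 0.2293] [-3.75  0.1   6.13] [ 0.106  0.598 -0.022]
[[353.5, 223.9], [333.5, 169.1], [276.5, 144.7], [219.1, 168.3], [198.2, 222.8]]
```

View pics/w27z.png

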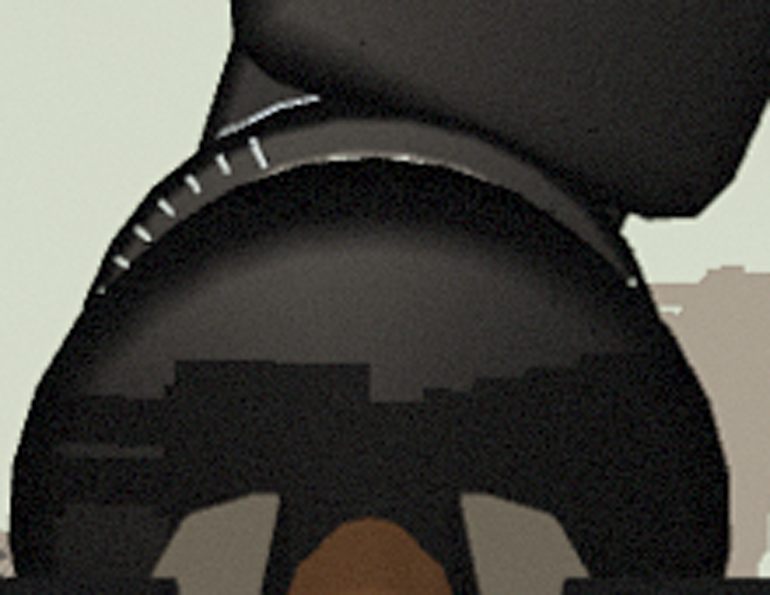

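```bash
python3 - <<'E'
from h import *
s=robot.read_state(); m=imaging.camera_model("wrist"); im=imaging.read_camera("wrist"); cv2.imwrite("pics/w28.png",im)
T=R.from_rotvec(s['orientation']).as_matrix(); p=s['tool_pos']
a=np.linspace(0,2*np.pi,180)
sc=3.5
def sil(c,r,z0,z1):
    P=np.vstack([np.c_[c[0]+r*np.cos(a),c[1]+r*np.sin(a),0*a+z] for z in (z0,z1)]); return cv2.convexHull(proj(m,P).astype(np.float32))[:,0]
big=cv2.resize(im[100:270,170:390],None,fx=sc,fy=sc,interpolation=cv2.INTER_CUBIC)
def draw(q,col): cv2.polylines(big,[((q-[170,100]+.5)*sc).astype(np.int32)],True,col,1)
for dx,col in((0,(0,255,0)),(.002,(0,255,255)),(.005,(0,0,255))):
    draw(sil((p[0]-dx,p[1]),.06,p[2]-.0824,p[2]-.0824+.054),col)
draw(sil((.456,.0241),.054,.147,.147),(255,0,0)); draw(sil((.456,.0241),.064,.135,.135),(255,0,255))
cv2.imwrite("pics/ov.png",big)
E
```

```text
(no output)
```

View pics/ov.png

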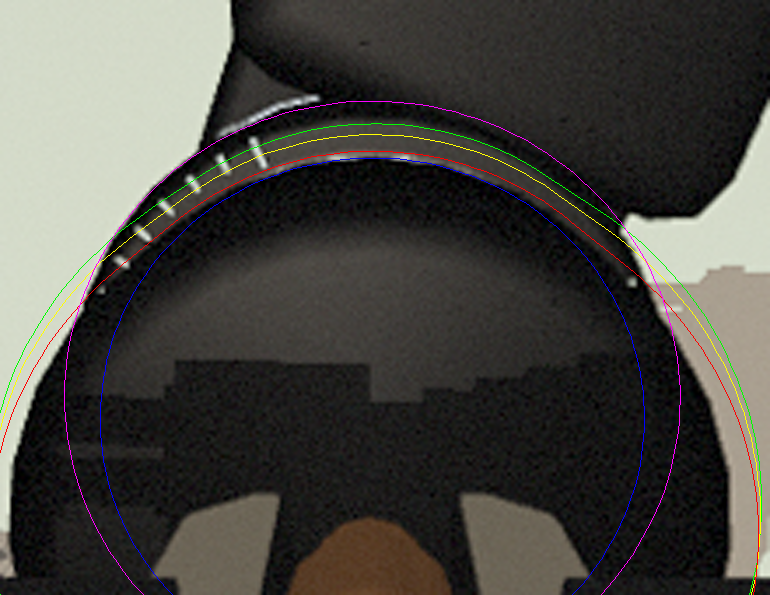

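```bash
python3 - <<'E'
import cv2,numpy as np
L=[cv2.resize(cv2.imread(f'pics/{n}.png')[125:225,180:370],None,fx=2.1,fy=2.1,interpolation=cv2.INTER_CUBIC) for n in ('w22','w23','w24','w25','w26','w28')]
cv2.imwrite('pics/cmp.png',np.vstack([np.hstack(L[i:i+2]) for i in (0,2,4)])[:600])
E
```

```text
(no output)
```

View pics/cmp.png

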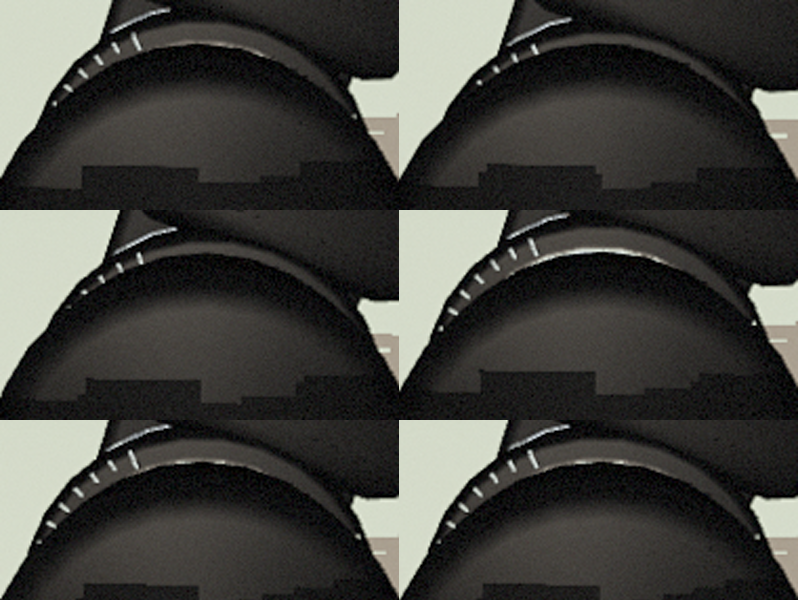

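Request:
{"name": "carry_out", "arguments": {
  "motion": [0, -0.003, 0, 0, 0, 0, -1, -0.0015, 0, 0, 0, 0, -0.1, -1, -0.001, 0, 0, 0, 0, 0, -1, 0, 0, 0, 0, 0, 0, -1, 0, 0, 0, 0, 0, 0, -1]
}}

```text
t: 30.1
tool_pos: [0.4587, 0.024, 0.2307]
orientation: [-0.015, 2.222, -2.22]
force: [-1.0, 0.2, -2.3]
opening: 0.024
```

```bash
python3 st.py w29; python3 - <<'E'
from h import *
s=robot.read_state();print(s['tool_pos'],s['force'],R.from_rotvec(s['orientation']).as_matrix().round(4)[:,1])
E
```

```text
30.1 [0.4587 0.024  0.2307] yaw -89.58 F [-1.03  0.24 -2.26] M [0.076 0.051 0.008] 0.024 q1,6 [-0.06   1.504]
[0.45867609 0.02399243 0.23067508] [-0.27868587  0.71065994 -2.37560616] [-6.3e-03  9.0e-04 -1.0e+00]
```

Request:
{"name": "carry_out", "arguments": {
  "motion": [0, 0.001, 0, 0, 0, 0.3, -1, 0, 0.0015, 0, 0, 0, 0, -1, 0, 0.0015, 0, 0, 0, 0, -1, 0, 0.0015, 0, 0, 0, 0, -1, 0, 0, 0, 0, 0, 0, -1]
}}

```text
t: 30.65
tool_pos: [0.4587, 0.024, 0.2294]
orientation: [-0.006, 2.217, -2.216]
force: [-1.1, -0.1, -2.4]
opening: 0.0238
```

```bash
python3 st.py w30; python3 - <<'E'
from h import *
s=robot.read_state();print(s['tool_pos'],s['force'],R.from_rotvec(s['orientation']).as_matrix().round(4)[:,1])
E
```

```text
30.65 [0.4587 0.024  0.2294] yaw -89.57 F [-1.08 -0.12 -2.45] M [ 0.081  0.113 -0.016] 0.0238 q1,6 [-0.06   1.503]
[0.45875668 0.02396575 0.22940755] [-1.17163898 -0.35425386 -0.15435385] [ 2.1e-03  5.0e-04 -1.0e+00]
```

Request:
{"name": "carry_out", "arguments": {
  "motion": [0, 0.003, 0, 0, 0, 0, -1, 0, 0.003, 0, 0, 0, 0, -1, 0, 0.003, 0, 0, 0, 0, -1, 0, 0, 0, 0, 0, 0, -1, 0, 0, 0, 0, 0, 0, -1]
}}

```text
t: 31.2
tool_pos: [0.4586, 0.024, 0.2293]
orientation: [-0.002, 2.214, -2.215]
force: [1.0, -0.5, -2.0]
opening: 0.024
```

```bash
python3 st.py w31; python3 - <<'E'
from h import *
s=robot.read_state();print(s['tool_pos'],s['force'],R.from_rotvec(s['orientation']).as_matrix().round(4)[:,1])
E
```

```text
31.2 [0.4586 0.024  0.2293] yaw -89.55 F [ 0.96 -0.46 -1.97] M [-0.023  0.017  0.015] 0.024 q1,6 [-0.06   1.503]
[0.45854482 0.02402361 0.22906409] [ 0.10382373 -0.10853167 -2.74966518] [ 5.7e-03 -1.0e-04 -1.0e+00]
```

View pics/w31.png

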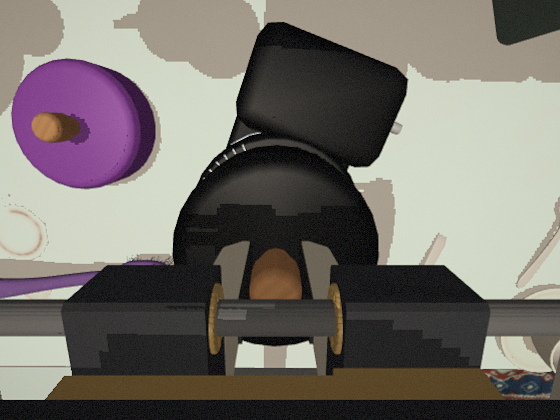

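Request:
{"name": "carry_out", "arguments": {
  "motion": [0, 0.004, 0, 0, 0, -0.3, -1, 0, 0.004, 0, 0, 0, 0, -1, 0, 0.004, 0, 0, 0, 0, -1, 0, 0.004, 0, 0, 0, 0, -1, 0, 0.003, 0, 0, 0, 0, -1]
}}

```text
t: 31.75
tool_pos: [0.458, 0.0239, 0.2237]
orientation: [-0.006, 2.214, -2.217]
force: [0.5, 0.1, -0.9]
opening: 0.0238
```

```bash
python3 st.py w32; python3 - <<'E'
from h import *
s=robot.read_state();print(s['q'],s['tool_pos'],s['force'],R.from_rotvec(s['orientation']).as_matrix().round(4)[:,1])
E
```

```text
31.75 [0.458  0.0239 0.2237] yaw -89.53 F [ 0.47  0.08 -0.85] M [ 0.024 -0.386  0.026] 0.0238 q1,6 [-0.059  1.504]
[-5.88739751e-02 -2.58358087e-01  1.88691534e+00 -1.04787711e-03
  1.51018249e+00  1.50368658e+00] [0.45784213 0.02392711 0.22305012] [ 1.73096493  0.6330401  -1.96940524] [ 0.0028 -0.0012 -1.    ]
```

Request:
{"name": "carry_out", "arguments": {
  "motion": [0, 0.004, 0, 0, 0, 0, -1, 0, 0.004, 0, 0, 0, 0, -1, 0, 0.003, 0, 0, 0, 0, -1, 0, 0.003, 0, 0, 0, 0, -1, 0, 0.002, 0, 0, 0, 0, -1]
}}

```text
t: 32.3
tool_pos: [0.4641, 0.024, 0.2173]
orientation: [0.013, 2.206, -2.209]
force: [-11.3, -0.2, 18.8]
opening: 0.0238
```

```bash
python3 st.py w33; python3 - <<'E'
from h import *
s=robot.read_state();print(s['tool_pos'],s['force'],R.from_rotvec(s['orientation']).as_matrix().round(4)[:,1])
im=imaging.read_camera("side")
cv2.imwrite("pics/side5z.png",cv2.resize(im[150:290,190:330],None,fx=4,fy=4,interpolation=cv2.INTER_CUBIC))
E
```

```text
32.3 [0.4641 0.024  0.2173] yaw -89.52 F [-11.26  -0.19  18.78] M [0.088 2.098 0.024] 0.0238 q1,6 [-0.059  1.504]
[0.46409327 0.02397779 0.21725707] [-11.03745172   0.53918341  21.88109443] [ 0.0199 -0.0014 -0.9998]
```

View pics/side5z.png

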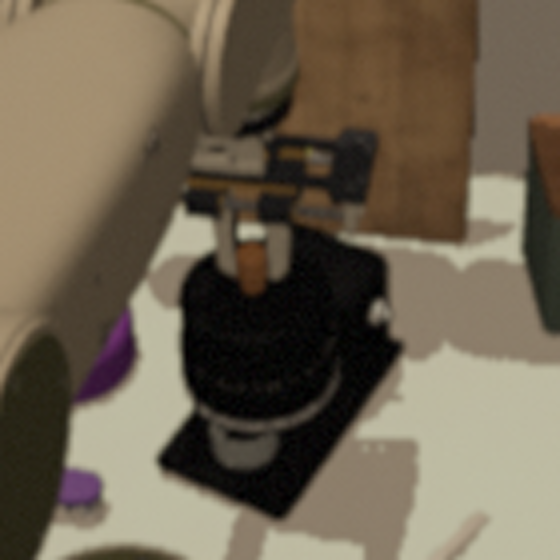

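Request:
{"name": "carry_out", "arguments": {
  "motion": [0.002, -0.0005, 0, 0, 0, -0.5, -1, 0.002, 0, 0, 0, 0, -0.4, -1, 0.001, 0, 0, 0, 0, 0, -1, 0, 0, 0, 0, 0, 0, -1, 0, 0, 0, 0, 0, 0, -1]
}}

```text
t: 32.9
tool_pos: [0.4621, 0.024, 0.218]
orientation: [0.002, 2.211, -2.213]
force: [2.1, -0.4, 4.2]
opening: 0.0237
```

```bash
python3 st.py w34; python3 - <<'E'
from h import *
s=robot.read_state();print(s['tool_pos'],s['force'],R.from_rotvec(s['orientation']).as_matrix().round(4)[:,1])
E
```

```text
32.9 [0.4621 0.024  0.218 ] yaw -89.52 F [ 2.14 -0.39  4.23] M [ 0.102 -0.239  0.015] 0.0237 q1,6 [-0.059  1.504]
[0.46212917 0.02403937 0.21805532] [2.58955062 0.30970408 3.42959899] [ 0.0106 -0.0011 -0.9999]
```

View pics/w34.png

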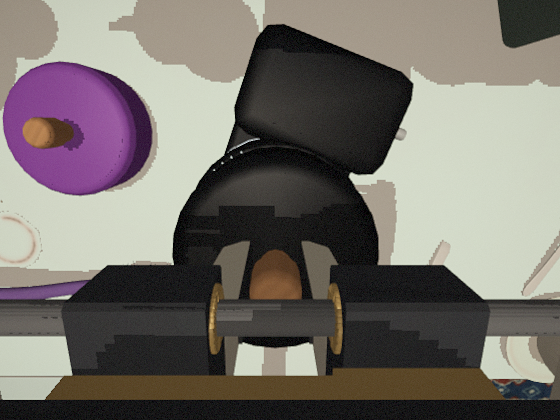

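Request:
{"name": "carry_out", "arguments": {
  "motion": [0, 0, 0, 0, 0, 0, 0.2, 0, 0, 0, 0, 0, 0, 0.2, 0, 0, 0, 0, 0, 0, 0.2, 0, 0, 0, 0, 0, 0, 0.2, 0, 0, 0, 0, 0, 0, 0.2]
}}

```text
t: 33.45
tool_pos: [0.4594, 0.024, 0.2147]
orientation: [-0.006, 2.215, -2.217]
force: [-0.4, 1.2, 1.1]
opening: 0.055
```

```bash
python3 st.py w35
```

```text
33.45 [0.4594 0.024  0.2147] yaw -89.52 F [-0.44  1.18  1.12] M [ 0.088 -0.027 -0.031] 0.055 q1,6 [-0.059  1.504]
```

Request:
{"name": "carry_out", "arguments": {
  "motion": [0, -0.015, 0, 0, 0, 0, 0.2, 0, -0.02, 0, 0, 0, 0, 0.2, 0, -0.03, 0, 0, 0, 0, 0.2, 0, -0.03, 0, 0, 0, 0, 0.2, 0, -0.02, 0, 0, 0, 0, 0.2]
}}

```text
t: 34.0
tool_pos: [0.457, 0.0242, 0.334]
orientation: [-0.013, 2.218, -2.22]
force: [-0.1, -0.1, 1.0]
opening: 0.0557
```

```bash
python3 - <<'E'
from h import *
imaging.read_camera("top")
m=imaging.camera_model("wrist");s=robot.read_state();im=imaging.read_camera("wrist"); cv2.imwrite("pics/w36.png",im)
print(s['t'],s['tool_pos'],s['force'],R.from_rotvec(s['orientation']).as_matrix().round(4)[:,1])
im=imaging.read_camera("side")
cv2.imwrite("pics/side6z.png",cv2.resize(im[150:290,190:330],None,fx=4,fy=4,interpolation=cv2.INTER_CUBIC))
print(proj(m,[[.456,.0241,.227],[.456,.0241,.189]]),imaging.camera_model("wrist")["position"]-m["position"])
ms=imaging.camera_model("side"); print(proj(ms,[[.456,.0241,.227],[.456,.0241,.203]]))
E
```

```text
34.05 [0.45802637 0.02419409 0.33763693] [-0.21166508  0.53277698  3.88220187] [ 0.0017 -0.001  -1.    ]
[[276.05972682 215.29693136]
 [275.96060768 203.64033265]] [ 1.74190972e-05 -2.92534639e-06 -4.67590692e-03]
[[251.9140795  211.96553595]
 [252.3442623  217.36862463]]
```

View pics/w36.png

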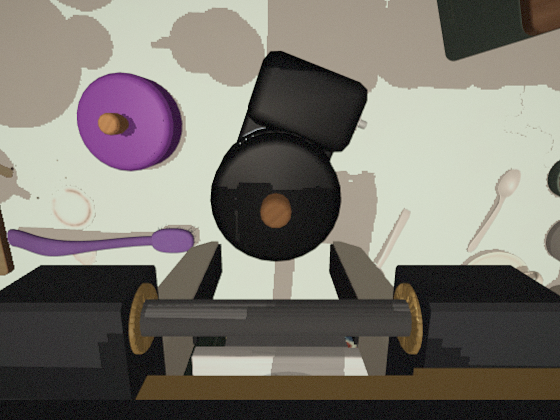

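View pics/side6z.png

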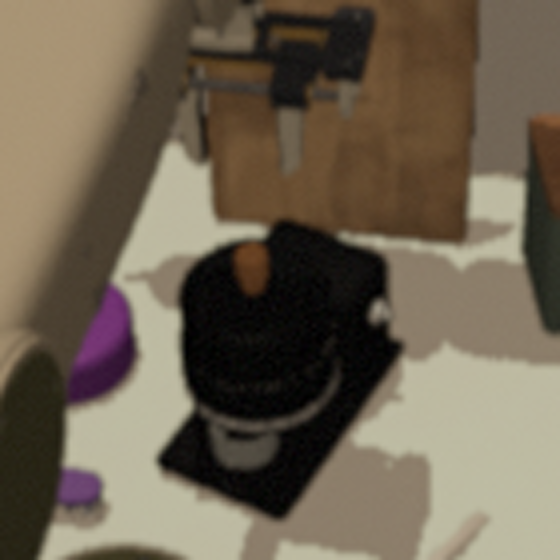

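```bash
python3 - <<'E'
from h import *
m=imaging.camera_model("wrist");s=robot.read_state();im=imaging.read_camera("wrist")
hsv=cv2.cvtColor(im,cv2.COLOR_BGR2HSV)
k=((hsv[...,0]<22)&(hsv[...,1]>90)&(hsv[...,2]>60)).astype(np.uint8)
w=np.zeros_like(k);w[170:250,235:320]=k[170:250,235:320];M=cv2.moments(w);c=(M["m10"]/M["m00"],M["m01"]/M["m00"])
print(c,M["m00"],atz(m,c,.223),proj(m,[.456,.0241,.227]),s['tool_pos'],m['position'])
a=np.linspace(0,2*np.pi,120);sc=4
big=cv2.resize(im[110:270,190:360],None,fx=sc,fy=sc,interpolation=cv2.INTER_CUBIC)
for r,z,col in((.06,.135,(0,255,0)),(.056,.189,(0,255,255)),(.0125,.227,(255,0,0)),(.064,.135,(255,0,255))):
    q=proj(m,np.c_[.456+r*np.cos(a),.0241+r*np.sin(a),0*a+z]); cv2.polylines(big,[((q-[190,110]+.5)*sc).astype(np.int32)],True,col,1)
cv2.imwrite("pics/ov2.png",big[:600])
E
```

```text
(275.4463087248322, 211.2102908277405) 894.0 [0.45855053 0.02465326 0.223     ] [[276.14460712 215.81409629]] [0.45753891 0.02420713 0.33322128] [0.52848428 0.02532531 0.47966748]
```

View pics/ov2.png

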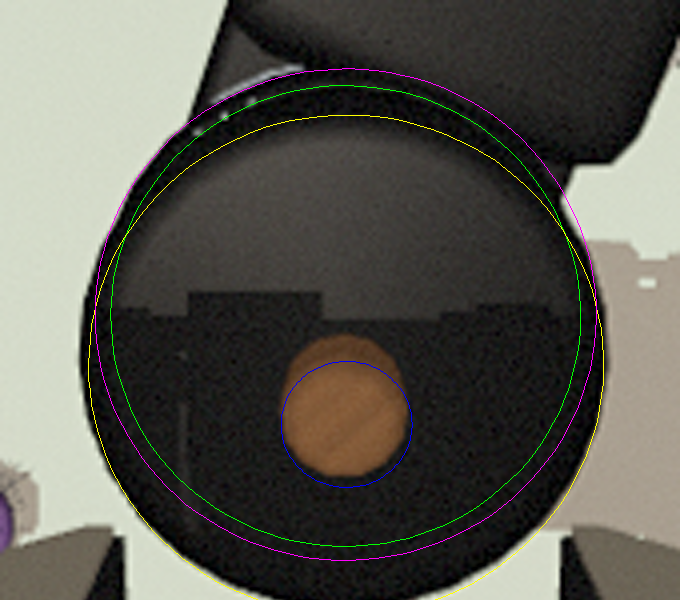

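```bash
python3 -c "
from plant import robot
print(robot.close_job())"
```

```text
the job is handed in; nothing more can be done
None
```

The burr carrier is screwed home and the black lid is set over the neck. I handed the job in at about 34 s, but no verdict was reported.

- **Carrier:** I gripped it by the hub of the crossbar, with the fingers on either side of the bar. By gripper angle from the start it went to about 182°, back to 89°, on to about 266°, back to 177°, then forward until it came up firm at about 315°.
    - **Seat:** the torque rose from about 0.3 to 0.55–0.69 N m. At the last 1.5° the bar had visibly slipped a few degrees in the jaws. I took it as roughly 5–7° past first touch and stopped there, within the 16° limit.
- **Lid:** it first caught the neck's rim twice, at up to 16 N. I lifted it and re-centred it both times. It then slid down to the expected height, with about 20 N at the bottom, which I eased off before letting go.
- **Last checks:** the wrist picture puts the knob about 2–2.5 mm from the grinder's axis, within the 4 mm limit and roughly the lid's own play. It looks level in both cameras.
- **Less certain:**
    - The seated height rests on the contact height and a rough picture match, not a precise measurement.
    - Camera estimates of the lid's centre disagreed by a few millimetres along the way.
    - I did not measure the carrier's final height directly, only by torque and angle.
- **Other things:** I saw no contact with the jar, canister, brush or timer, but did not re-measure their positions.

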